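# Load a filter cartridge and screw the cap on its housing

## Task

Fit the new filter cartridge: tip it up onto its foot on the bench, then lower it, without dropping it, foot first onto the seat inside the filter housing. Then rest the red screw cap level on the neck with its grip bar square across the line of the two pipes, turn it backward (counter-clockwise from above) until its lugs drop off the thread starts, and screw it forward until it is fully home with the bar in line with the pipes. Leave the beaker, jar and wash bottle standing where they are.

Things in the scene. Friction and masses are not known exactly. Their poses are not given: they have to be found in the camera images.
- housing: Filter housing bolted to the bench: foot 130 x 110 mm, clear bowl, white head 106 mm wide at 100 to 118 mm height, then a threaded neck (core 88 mm, over threads 97 mm, bore 80 mm) up to the rim at 157 mm. Origin on its axis at the bench, z up. Its y axis is the line of the two pipes, x is square across them. Its yaw is within 0.4 rad of the room's axes.
- housing_pipe (a point): Top of one pipe's bend, 86 mm from the axis along housing y, 72 mm up; the other pipe is its mirror image. The pipes are 21 mm thick, run level from the bowl and turn down into the bench here; nothing of them is above 90 mm.
- housing_seat (a point): Centre of the seat, the flat floor inside the bowl, 30 mm above the bench (127 mm below the rim), ringed by a 10 mm high collar of 52 mm inside diameter.
- housing_rim (a point): Centre of the open mouth at rim height, 157 mm above the bench.
- housing_thread (a point): On the axis, level with the thread starts (148 mm up). Two threads half a turn apart fall clockwise over 146 deg, 14 mm per turn, each closed at its low end by an upright stop rib. So a cap resting on top of them cannot be screwed forward: it must go backward until its lugs drop into the 29 deg gaps before the starts, and from there forward under the threads.
- lid: Dark red screw cap lying deck up on the bench, 108 mm in diameter, about 0.16 kg. Origin at the centre of the skirt's lower edge, z up. Skirt 22 mm deep, 100 mm inside; deck top at 27 mm; on the deck a grip bar along x. The lugs drop by the cap's own weight if it is not held up; turning takes little torque until tight (under 0.5 Nm). Half a turn makes no difference.
- lid_bar (a point): Centre of the top of the cap's grip bar, 51 mm above its lower edge: the bar runs along lid x, 88 mm long, 14 mm wide, 24 mm tall, a white dot at each end, a lug inside the skirt below each end.
- lid_lug (a point): Underside of the lug at +x. Bar angle from housing x, counter-clockwise (ccw) from above positive: at 0 the cap rests on the threads, its origin 146 mm up; ccw it rises to 147; at +51 to +66 deg (stop) it drops to about 139.5; then clockwise it sinks to 135, tight at about -84, hard stop at -95 deg (-90: bar along the pipes).
- cartridge: New filter cartridge lying on the bench, 123 mm long, about 0.3 kg: white pleated body 36 mm thick, blue eight-sided end caps 40 mm across flats (lying on a flat). Origin on its axis, 60 mm from the foot face, 20 mm up; x runs from the plain foot to the handle. The handle-side cap ends 85 mm from the foot.
- cartridge_foot (a point): Centre of the cartridge's flat foot face.
- cartridge_bar (a point): Centre of the cartridge's D-handle bar, on its axis 119 mm from the foot face: round, 8 mm thick, lying across the axis (along the cartridge's y; level and 20 mm up when lying), between two side posts 36 mm apart inside, 30 mm free between bar and end cap. Pinched from both sides of the bar with 20 N, the cartridge swings about it under its own weight.
- wash_bottle: Bystander: white squeeze bottle with a red cap and a bent spout, 68 mm in diameter, about 190 mm tall. Origin at the centre of its underside.
- sample_jar: Bystander: amber sample jar with a black cap, 64 mm in diameter, 85 mm tall. Origin at the centre of its underside.
- beaker: Bystander: glass beaker, 72 mm in diameter, 90 mm tall. Origin at the centre of its underside.
Mind the look-alikes: they are no part of the job. Leave any green look-alike of the cartridge alone.

How it is judged (in metres and radians):
On the way, in this order (a step that is already met when the one before it is completed fails the run):
1. the cartridge is tipped up onto its foot on the bench: within 0.3 rad of upright, handle up, the centre of its foot less than 12 mm above the bench (angle between cartridge's own x axis and vertical below 0.3 rad and height (world z) of cartridge_foot below 0.012 m), for 0.1 s.
2. the cartridge stands upright on the seat: foot within 6 mm of the seat's height and 8 mm of its centre, tilt under 0.12 rad (angle between cartridge's own x axis and vertical below 0.12 rad and horizontal distance between cartridge_foot and housing_seat below 0.008 m and z of cartridge_foot in the frame of housing_seat below 0.006 m), for 0.2 s.
3. the cap rests on top of the threads, its underside 143.5 to 147.3 mm up the housing, level within 0.1 rad, centred within 4 mm, the bar within 0.35 rad of square across the pipes (z of lid in the frame of housing between 0.1435 and 0.1473 m and horizontal distance between lid and housing_rim below 0.004 m and angle between lid's own z axis and vertical below 0.1 rad and angle between the x axis of lid and the x axis of housing, either way round below 0.35 rad and contact force between lid and housing above 0.3 N), for 0.2 s.
4. the cap is turned backward, still riding on the threads, near their starts: its underside 145.5 to 149 mm up the housing, the bar 0.5 to 1.0 rad from square (z of lid in the frame of housing between 0.1455 and 0.149 m and angle between the x axis of lid and the x axis of housing, either way round between 0.5 and 1 rad and horizontal distance between lid and housing_rim below 0.004 m), for 0.02 s.
5. the cap has dropped level off the thread starts: its underside below 141.5 mm (z of lid in the frame of housing between 0.1365 and 0.1415 m and horizontal distance between lid and housing_rim below 0.004 m and angle between lid's own z axis and vertical below 0.1 rad), for 0.1 s.
At the end, for the whole second after the job is handed in: Cap fully home: underside at most 136.2 mm up the housing, centred within 3 mm, level within 0.04 rad, bar within 0.21 rad of the pipe line, at rest. Cartridge upright on the seat (8 mm, 0.12 rad) (all of step 2 and z of lid in the frame of housing below 0.1362 m and horizontal distance between lid and housing_rim below 0.003 m and angle between lid's own z axis and vertical below 0.04 rad and angle between the x axis of lid and the y axis of housing, either way round below 0.21 rad and linear speed of lid below 0.02 m/s and angular speed of lid below 0.1 rad/s); the robot touches nothing.
It fails at once if a bystander is shoved more than 25 mm or tipped over (distance of any of wash_bottle, sample_jar, beaker from where it was at the start of the episode above 0.025 m or angle between any of wash_bottle, sample_jar, beaker's own z axis and vertical above 0.5 rad).
It fails at once if the cartridge is dropped into the housing: foot below the rim and moving faster than 0.6 m/s (a fall of more than 18 mm) (linear speed of cartridge above 0.6 m/s and horizontal distance between cartridge_foot and housing_seat below 0.04 m and z of cartridge_foot in the frame of housing_seat below 0.12 m).
It also fails if it takes over 72 s, if anything falls off the work surface, if the arm or the gripper's body presses on something with over 40 N, if the wrist force passes 120 N, or if a joint passes its speed limit or range.

## Robot

A 6-joint arm with a two-finger parallel gripper is mounted at the origin on the work surface. World frame = base frame: x ahead of the robot, y to its left, z up, the work surface at z = 0. Lengths are in m, angles in degrees, forces in N, time in s.
With the tool pointing down it reaches from about 0.3 to 0.75 m from the base axis. Payload 8.5 kg.
Tool frame: the origin (TCP) lies on the centre line of the jaws, within the pads' length; the fingertips stand 17 mm ahead of it and the grasp point (between the pads) lies 2 mm behind it (env.tip_extent is the distance from the TCP to the fingertips, in m); z points along the fingers, y is the direction in which the jaws open and shut (so a half turn about z gives the same grasp; the last joint's range is limited). The gripper opens to 85 mm and grips with 20 to 120 N. Pads are 22 mm wide; open, the fingers measure 114 mm over their backs; the gripper's body (76 mm by 85 mm) begins 54 mm behind the grasp point. The pads swing forward as they close: fully open they stand 13 mm farther back than shut.
Start: joints at [-12.336, 21.807, 74.336, -0, 83.858, -12.336], TCP at [0.55, 0, 0.248] pointing down, gripper open.
Joint ranges: [-178.18, 178.18], [-50.72, 133.34], [12.68, 142.11], [-81.47, 261.47], [9.98, 163.14], [-165.26, 165.26]. Speed limits (degrees/s): [136.94, 136.94, 180, 180, 180, 180].

## Interface

Orientations are given as a 3x3 rotation matrix whose columns are the frame's x, y, z axes.
In Python, from rig import telemetry, get_image, camera_params, close_job, env gives the robot as it stands.
- The arm moves only by the tool apply_moves, never from a script. Its argument "motion" is a list of rows, each an object of numbers: "tx", "ty", "tz": the shift along the tool's x, y, z in cm; "turn": the turn about the tool's z in degrees; "jaw": the gripper's target within -1 to 1 (fully open at 1, half-way at 0, shut at -1). In form: [{"tx": .., "ty": .., "tz": .., "turn": .., "jaw": ..}, ...]. A call has 1 to 5 rows; each row is the pose to reach, as a shift and turn from the pose measured when the call began, along the tool's axes at that moment; what a row does not reach only later rows make up. A row lasts 1/12 s, in which the tool goes at most 41.7 mm and 7.16 degrees, less where a joint would pass 70% of its speed; a pose out of reach is approached as far as the arm can. A call with a gripper value outside its range is refused whole. The fingers move at their own pace and stop on an object; "squeeze" is the grip in N (left out, the last holds). Time passes only in rows, so rows that repeat a pose let the fingers close. It gives the time, the measured TCP pose, the force and the opening at its end, in the units of the state.
- telemetry.observe(): the state, without advancing time (a new reading comes with each control period).
- get_image(name): name is "scene" or "side" or "wrist"; returns (picture, depth): 400x640x3 uint8, red, green, blue; 400x640 float32, m along the optical axis (not along the pixel's ray), 0 where there is no reading.
- camera_params(name): a dict with "fx", "fy", "cx", "cy" (pixels), "D" ([k1, k2, p1, p2, k3] as OpenCV has them; the pictures are not rectified), "rvec" (rotation vector, rad) and "tvec" (3), from world to camera coordinates, as OpenCV has them. Camera axes: x right, y down, z forward; pixel columns grow to the right and rows downward; lengths in m; the calibration is good to about 2 mm. A picture is of the moment at which its call begins: read the wrist's pose just before it. camera_params takes no time and is no camera call; for the wrist camera it gives the pose at the moment of the call.
- close_job(): hands the job in, once; it reports no verdict.
The state is a dict: "time_s": time; "q": joint angles; "qvel": joint speeds; "joint_efforts": joint torques, N m; "position": TCP position; "tool_rot": TCP orientation; "ft_force": force on the tool from outside, world axes, zero at the start; "wrist_torque": the same for the moment, N m; "grip_width": finger opening in m.
Only numpy, scipy, OpenCV 4.12 (cv2) and the standard library are available. Lean on these libraries where they do the work, as an engineer would, in place of code of your own. Each camera call takes 0.05 s, during which the arm holds its last target. There are 200 camera calls.

## Working session

There is one attempt and no reset: what is moved stays moved. The work goes in short steps, Python scripts to look and compute and a tool call to move; the robot and the scene stay as the last step left them, time stands still between calls to the robot, and variables do not carry over. Pictures are saved under pics/ and viewed, about 8 in all and at most 12, crops included, and the job is handed in when it is done.

Besides the shell and the picture viewer there is one more tool, called after "Call:" by a JSON object that holds its "name" and its "arguments", one argument or row to a line. apply_moves: Moves the arm, as the interface text tells. Its arguments: {"type":"object","properties":{"motion":{"type":"array"},"squeeze":{"type":"number"}},"required":["motion"]}

```bash
mkdir -p pics; ls
cat > h.py <<'E'
import numpy as np, cv2
from rig import telemetry, get_image, camera_params, close_job, env
def save(n,im): cv2.imwrite('pics/'+n+'.png',cv2.cvtColor(im,cv2.COLOR_RGB2BGR))
def cam(n):
    p=camera_params(n);K=np.array([[p['fx'],0,p['cx']],[0,p['fy'],p['cy']],[0,0,1.]])
    R=cv2.Rodrigues(np.array(p['rvec'],float))[0];return K,np.array(p['D'],float),R,np.array(p['tvec'],float).reshape(3)
def rays(c,uv):
    K,D,R,t=c;q=cv2.undistortPoints(np.array(uv,float).reshape(-1,1,2),K,D).reshape(-1,2)
    return -R.T@t,np.c_[q,np.ones(len(q))]@R
def onz(c,uv,z):
    o,d=rays(c,uv);return o+d*((z-o[2])/d[:,2])[:,None]
def cloud(c,dep):
    v,u=np.mgrid[0:400,0:640];o,d=rays(c,np.c_[u.ravel(),v.ravel()])
    return (o+d*dep.reshape(-1,1)).reshape(400,640,3)
def proj(c,X):
    K,D,R,t=c;return cv2.projectPoints(np.array(X,float).reshape(-1,1,3),cv2.Rodrigues(R)[0],t,K,D)[0].reshape(-1,2)
E
python3 - <<'E'
from h import *
s=telemetry.observe();print(s)
for n in('scene','side','wrist'):
    c=cam(n);im,d=get_image(n);save(n+'0',im);np.savez('d_'+n,im=im,d=d,K=c[0],D=c[1],R=c[2],t=c[3]);print(n,-c[2].T@c[3],c[2][2],c[0][0,0],(d>0).mean())
a=cv2.imread('pics/scene0.png');b=cv2.imread('pics/side0.png');w=cv2.imread('pics/wrist0.png')
cv2.imwrite('pics/m.png',np.vstack([cv2.resize(np.hstack([b,w]),(800,250)),cv2.resize(a,(560,350))if 0 else cv2.copyMakeBorder(cv2.resize(a,(560,350)),0,0,0,240,0)]))
E
```

```text
pics
{'time_s': 0.0, 'q': array([-1.23348778e+01,  2.18401838e+01,  7.43837001e+01, -1.33298757e-03,
        8.38576472e+01, -1.23361055e+01]), 'qvel': array([-0.0037779 , -0.01251583, -0.00539221, -0.01460666, -0.00670811,
        0.04966164]), 'joint_efforts': array([-1.00240642e-03, -4.48466885e+01, -2.31285810e+01, -2.87182611e-04,
        4.73836102e-03,  1.77242771e-05]), 'position': array([5.49737552e-01, 5.80342004e-05, 2.47725517e-01]), 'tool_rot': array([[-2.37368601e-05,  9.99999027e-01, -1.39507926e-03],
       [ 9.99999960e-01,  2.41294414e-05,  2.81388138e-04],
       [ 2.81421527e-04, -1.39507253e-03, -9.99998987e-01]]), 'ft_force': array([-0.2798225 ,  0.56489914, -0.50091237]), 'wrist_torque': array([ 0.0053985 , -0.04861866, -0.02896487]), 'grip_width': 0.08544093801453463}
scene [1.12966565 0.62943249 0.6996666 ] [-0.55985046 -0.61490132 -0.55539521] 366.7135080407114 0.99637890625
side [ 0.16626127 -0.82971292  0.60625975] [ 0.34699691  0.81075615 -0.47145266] 436.31705242404877 0.99588671875
wrist [0.55013858 0.0689133  0.37490928] [-0.00150234 -0.27387495 -0.96176414] 357.714642579226 0.99601171875
```

View pics/m.png

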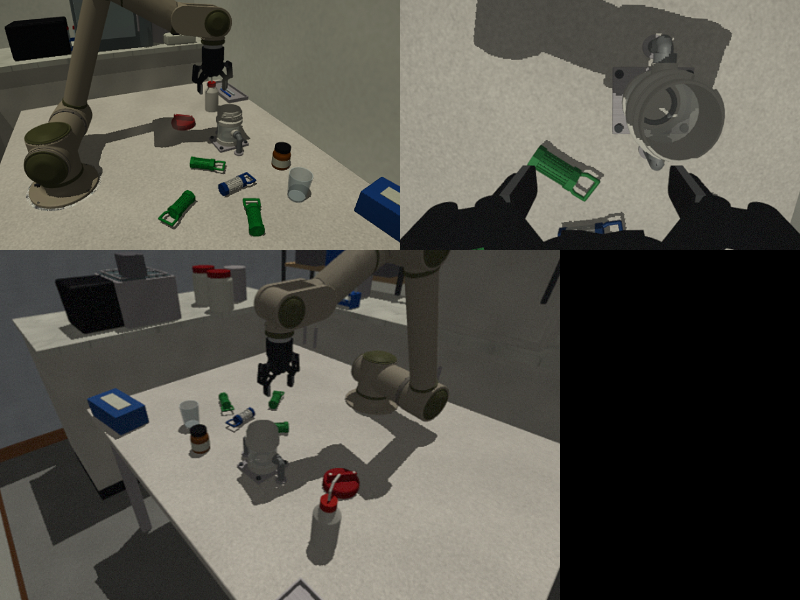

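The target is the white and blue cartridge: side ≈(380,295), scene ≈(275,192). The three green look-alikes in side are at (332,262), (285,333) and (405,345). The red lid is at scene ≈(389,266); the wash bottle's red cap at (375,287) could be mistaken for it.

```bash
cat > m1.py <<'E'
from h import *
L={}
for n in('scene','side','wrist'):
    z=np.load(f'd_{n}.npz');c=(z['K'],z['D'],z['R'],z['t']);im=z['im'];P=cloud(c,z['d']);hsv=cv2.cvtColor(im,cv2.COLOR_RGB2HSV)
    H,S,V=hsv[...,0],hsv[...,1],hsv[...,2]
    on=(P[...,0]>.2)&(P[...,0]<.95)&(abs(P[...,1])<.55)&(P[...,2]>.004)&(P[...,2]<.22)
    for nm,m in(('blue',(H>105)&(H<130)&(S>110)),('red',((H<8)|(H>172))&(S>120)&(V>40))):
        k,lab,st,ce=cv2.connectedComponentsWithStats((m&on).astype(np.uint8))
        for i in range(1,k):
            if st[i,4]>25:
                q=P[lab==i];print(n,nm,st[i],q.mean(0).round(3),q.min(0).round(3),q.max(0).round(3))
    # occupancy clusters top-down
    if n!='wrist':
        q=P[on]; 
        L[n]=q
    # rim
    m=(P[...,2]>.150)&(P[...,2]<.162)&(P[...,0]>.5)&(abs(P[...,1])<.4)&(P[...,0]<.9)
    print(n,'rim pts',m.sum(),P[m].mean(0) if m.any() else '')
q=np.vstack(list(L.values()));g=((q[:,:2]-[.2,-.55])/.005).astype(int)
G=np.zeros((150,220),np.float32);np.maximum.at(G,(g[:,0].clip(0,149),g[:,1].clip(0,219)),q[:,2])
k,lab,st,ce=cv2.connectedComponentsWithStats((G>.012).astype(np.uint8))
for i in range(1,k):
    if st[i,4]>15: print('blob c',(np.array([.2,-.55])+ce[i][::-1]*.005).round(3),'ext',st[i,2:4][::-1]*5,'h',G[lab==i].max().round(3))
E
python3 m1.py
python3 - <<'E'
import cv2,numpy as np
a=cv2.imread('pics/side0.png')[225:385,240:500];b=cv2.imread('pics/scene0.png')[150:330,230:430];w=cv2.imread('pics/side0.png')[140:260,250:410]
r=lambda i,s:cv2.resize(i,None,fx=s,fy=s,interpolation=cv2.INTER_CUBIC)
a=r(a,1.8);b=r(b,1.6);w=r(w,2)
o=np.zeros((600,800,3),np.uint8)
o[:a.shape[0],:a.shape[1]]=a;o[:b.shape[0],480:480+b.shape[1]]=b;o[300:300+w.shape[0],:w.shape[1]]=w
cv2.imwrite('pics/crop1.png',o)
E
```

```text
scene blue [ 118  171   51   40 1056] [ 0.867 -0.487  0.055] [ 0.796 -0.55   0.004] [ 0.925 -0.46   0.083]
scene blue [258 189  19  13 106] [ 0.556 -0.232  0.025] [ 0.537 -0.258  0.007] [ 0.588 -0.206  0.042]
scene red [ 366  249   45   51 1227] [0.57  0.272 0.061] [0.463 0.182 0.004] [0.718 0.354 0.163]
scene rim pts 337 [0.65924423 0.14392219 0.15327327]
side blue [353 142  17  13  51] [0.858 0.48  0.014] [0.852 0.428 0.009] [0.864 0.544 0.019]
side blue [381 276  29  24 232] [ 0.562 -0.247  0.027] [ 0.536 -0.262  0.011] [ 0.591 -0.213  0.042]
side blue [ 567  283   73   76 2609] [ 0.824 -0.511  0.06 ] [ 0.793 -0.55   0.004] [ 0.918 -0.465  0.083]
side blue [350 292  16  21 253] [ 0.472 -0.257  0.026] [ 0.465 -0.272  0.004] [ 0.486 -0.235  0.043]
side red [333 130  13  10 106] [0.696 0.323 0.143] [0.679 0.308 0.128] [0.718 0.351 0.151]
side red [274 183  38  25 600] [0.504 0.214 0.028] [0.458 0.178 0.004] [0.56  0.258 0.052]
side rim pts 221 [0.6319811  0.02249201 0.15373756]
wrist blue [312 353  44  21 396] [ 0.559 -0.218  0.026] [ 0.536 -0.239  0.01 ] [ 0.586 -0.208  0.037]
wrist blue [253 364  12  14  57] [ 0.47  -0.232  0.024] [ 0.466 -0.236  0.014] [ 0.477 -0.23   0.034]
wrist rim pts 3609 [0.63107428 0.01593791 0.15625727]
blob c [ 0.316 -0.272] ext [130 115] h 0.044
blob c [ 0.474 -0.112] ext [130 115] h 0.042
blob c [0.509 0.234] ext [115 120] h 0.055
blob c [ 0.502 -0.382] ext [ 95 135] h 0.043
blob c [ 0.522 -0.245] ext [135  75] h 0.043
blob c [0.632 0.012] ext [140 205] h 0.159
blob c [ 0.675 -0.358] ext [80 80] h 0.093
blob c [0.695 0.328] ext [95 80] h 0.193
blob c [ 0.727 -0.203] ext [70 75] h 0.088
blob c [ 0.857 -0.51 ] ext [140  90] h 0.085
blob c [0.853 0.38 ] ext [125  85] h 0.024
blob c [0.856 0.447] ext [15 50] h 0.018
blob c [0.855 0.507] ext [15 65] h 0.019
blob c [0.886 0.482] ext [ 15 105] h 0.018
```

View pics/crop1.png

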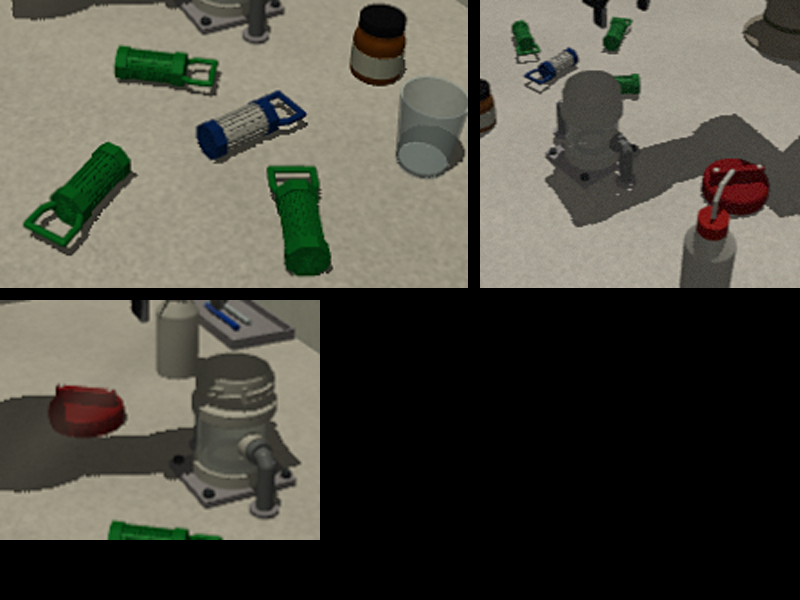

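```bash
cat > m2.py <<'E'
from h import *
from scipy.optimize import least_squares
def load(n):
    z=np.load(f'd_{n}.npz');c=(z['K'],z['D'],z['R'],z['t']);return c,z['im'],cloud(c,z['d'])
c,im,P=load('wrist')
m=(abs(P[...,2]-.157)<.004)&(np.hypot(P[...,0]-.631,P[...,1]-.016)<.06)
q=P[m][:,:2];f=least_squares(lambda p:np.hypot(*(q-p[:2]).T)-42,[.631,.016],loss='linear') if 0 else None
# annulus: choose centre minimising max/min spread via robust mid radius
f=least_squares(lambda p:np.maximum(abs(np.hypot(*(q-p[:2]).T)-p[2])-.002,0),[.631,.016,.042])
r=np.hypot(*(q-f.x[:2]).T);print('rim',f.x,np.percentile(r,[1,50,99]),np.median(P[m][:,2]))
C=f.x[:2]
# outer contour of rim in image -> ellipse via rays
k,lab,st,ce=cv2.connectedComponentsWithStats(m.astype(np.uint8));i=1+st[1:,4].argmax()
cs,_=cv2.findContours((lab==i).astype(np.uint8),cv2.RETR_EXTERNAL,cv2.CHAIN_APPROX_NONE)
e=onz(c,cs[0].reshape(-1,2),.157);print('outer ring',cv2.fitEllipse((e[:,:2]*1e4).astype(np.float32)))
for n in('wrist','scene','side'):
    c,im,P=load(n);rr=np.hypot(P[...,0]-C[0],P[...,1]-C[1])
    m=(P[...,2]>.050)&(P[...,2]<.09)&(rr>.062)&(rr<.105);q=P[m]
    for s in(1,-1):
        w=q[(q[:,1]-C[1])*s>0]
        if len(w)>10:
            t=w[w[:,2]>.045];mm=t[:,:2].mean(0)-C;print(n,s,len(w),'pipe dir',np.degrees(np.arctan2(*mm[::-1])),np.hypot(*mm),w[:,2].max())
    m=(P[...,2]>.004)&(P[...,2]<.02)&(rr<.1)&(rr>.03)
    if m.sum()>200:
        rc=cv2.minAreaRect((P[m][:,:2]*1e3).astype(np.float32));print(n,'foot rect',rc)
# cartridge
for n in('side','scene','wrist'):
    c,im,P=load(n);m=(abs(P[...,0]-.525)<.085)&(abs(P[...,1]+.24)<.055)&(P[...,2]>.012)&(P[...,2]<.05)&(im[...,1]<im[...,2].astype(int)+25)
    q=P[m][:,:2];mu=q.mean(0);u,s,v=np.linalg.svd(q-mu);a=v[0]*np.sign(v[0,0]);t=(q-mu)@a
    print(n,'cart',len(q),mu,np.degrees(np.arctan2(a[1],a[0])),'foot',mu+a*np.percentile(t,.5),'bar',mu+a*np.percentile(t,99.5),np.ptp(t))
# lid
for n in('scene','side'):
    c,im,P=load(n);m=(np.hypot(P[...,0]-.505,P[...,1]-.225)<.09)
    d=m&(abs(P[...,2]-.027)<.004)&(im[...,0]>1.6*im[...,1]);b=m&(P[...,2]>.042)&(P[...,2]<.06)
    for nm,k in(('deck',d),('bar',b)):
        q=P[k][:,:2];
        if len(q)>5:
            rc=cv2.minEnclosingCircle((q*1e3).astype(np.float32));w=q-q.mean(0);a=np.linalg.svd(w)[2][0];print(n,nm,len(q),rc,q.mean(0),np.degrees(np.arctan2(a[1],a[0])),np.ptp(w@a))
    m=m&(P[...,2]>.02)&(im.min(2)>90);print(n,'white',np.argwhere(m).tolist()[:20],P[m].round(3)[:20].tolist())
E
python3 m2.py
```

```text
rim [0.6302684  0.01390261 0.04164874] [0.03944777 0.04108359 0.04373933] 0.157853989564042
outer ring ((6299.01416015625, 142.07260131835938), (860.9185791015625, 872.9320678710938), 62.156986236572266)
wrist 1 1301 pipe dir 92.19268519195342 0.07617902313039128 0.08999779379953221
wrist -1 463 pipe dir -93.19751135203873 0.07973568555640959 0.08968702619089919
wrist foot rect ((607.343017578125, 25.644973754882812), (180.2997283935547, 140.91554260253906), 60.28771209716797)
scene 1 174 pipe dir 87.92139938610869 0.08107579196164558 0.08884410432545176
scene -1 23 pipe dir -84.22914996183877 0.08203025301100283 0.07980079566202725
scene foot rect ((645.7583618164062, 23.839927673339844), (127.83417510986328, 181.2673797607422), 29.360332489013672)
side -1 213 pipe dir -91.78204536657545 0.08149783923321573 0.0890527169480072
side foot rect ((622.1843872070312, 4.904693603515625), (143.1961669921875, 163.0112762451172), 41.97740936279297)
side cart 988 [ 0.5168534  -0.25171985] 8.863085275338499 foot [ 0.46828095 -0.25929404] bar [ 0.58791908 -0.24063817] 0.12317858115375771
scene c
[... 774 characters left out ...]
51], [0.481, 0.257, 0.053], [0.476, 0.257, 0.05], [0.482, 0.258, 0.051], [0.48, 0.26, 0.051], [0.54, 0.213, 0.051], [0.538, 0.214, 0.052], [0.539, 0.218, 0.055], [0.543, 0.215, 0.052], [0.541, 0.217, 0.052], [0.538, 0.218, 0.051], [0.522, 0.231, 0.05], [0.528, 0.233, 0.051], [0.532, 0.23, 0.041], [0.534, 0.23, 0.039], [0.536, 0.226, 0.027]]
side deck 291 ((508.07183837890625, 229.58909606933594), 53.434913635253906) [0.50331698 0.21605195] 150.1300187176806 0.10575574569075324
side bar 123 ((509.68572998046875, 231.57354736328125), 42.83903121948242) [0.51084445 0.23176964] -34.71351495450622 0.08567659970662089
side white [[183, 280], [185, 304]] [[0.48, 0.255, 0.051], [0.54, 0.217, 0.049]]
```

Cartridge, lid and housing are all located. I'm taking the wrist camera over the cartridge.

Call:
{"name": "apply_moves", "arguments": {
  "motion": [
    {"tx": -4, "ty": -1, "tz": 2},
    {"tx": -8, "ty": -2, "tz": 4},
    {"tx": -12, "ty": -2, "tz": 4},
    {"tx": -16, "ty": -2, "tz": 4},
    {"tx": -20, "ty": -2, "tz": 4}
  ]
}}

```text
invalid input
```

Call:
{"name": "apply_moves", "arguments": {
  "motion": [
    {"tx": -4, "jaw": -0.35},
    {"tx": -8},
    {"tx": -10},
    {"tx": -11},
    {"tx": -11}
  ]
}}

```text
invalid input
```

```bash
cat > m3.py <<'E'
from h import *
s=telemetry.observe();print(s['time_s'],s['position'],s['grip_width'],env.tip_extent)
c=cam('wrist');im,d=get_image('wrist');save('w1',im);P=cloud(c,d)
hsv=cv2.cvtColor(im,cv2.COLOR_RGB2HSV);H,S=hsv[...,0],hsv[...,1]
m=((H>105)&(H<130)&(S>110)&(abs(P[...,0]-.525)<.09)&(abs(P[...,1]+.24)<.07)&(P[...,2]<.06)).astype(np.uint8)
k,lab,st,ce=cv2.connectedComponentsWithStats(m)
for i in range(1,k):
    if st[i,4]>30:
        q=P[lab==i];h=q[q[:,2]>.03];print(st[i],q.mean(0).round(4),q.min(0).round(4),q.max(0).round(4),'top',h.mean(0).round(4) if len(h) else'')
near=(abs(P[...,0]-.525)<.085)&(abs(P[...,1]+.24)<.055)
# parallelogram edges: fit the body+caps silhouette top flat: points z>.03
q=P[near&(P[...,2]>.030)&(P[...,2]<.05)][:,:2];mu=q.mean(0);a=np.linalg.svd(q-mu)[2][0];a*=np.sign(a[0]);t=(q-mu)@a
print('caps+body yaw',np.degrees(np.arctan2(a[1],a[0])),mu,np.percentile(t,[.5,99.5]),np.ptp((q-mu)@[-a[1],a[0]]))
# handle
q=P[near&(m>0)&(P[...,2]>.012)&(P[...,2]<.030)];t=(q[:,:2]-mu)@a;w=(q[:,:2]-mu)@[-a[1],a[0]]
hh=t>.055;print('handle n',hh.sum(),'t',np.percentile(t[hh],[1,99]),'w',np.percentile(w[hh],[1,50,99]))
E
python3 m3.py
```

```text
0.15 [5.49788456e-01 2.59254605e-05 2.47868232e-01] 0.08511534527200137 0.017
[312 353  44  22 402] [ 0.5585 -0.2187  0.0262] [ 0.5356 -0.2395  0.0109] [ 0.5865 -0.208   0.0368] top [ 0.5426 -0.2235  0.0328]
[253 364  13  14  61] [ 0.47   -0.2321  0.0241] [ 0.4659 -0.236   0.0145] [ 0.4782 -0.2303  0.0333] top [ 0.4682 -0.2332  0.0317]
caps+body yaw 7.3188768389653385 [ 0.52738852 -0.22555209] [-0.06273943  0.02137396] 0.013430235274473654
handle n 54 t [0.05504026 0.05903218] w [-1.02715405e-02 -4.19391034e-05  9.63798273e-03]
```

View pics/w1.png

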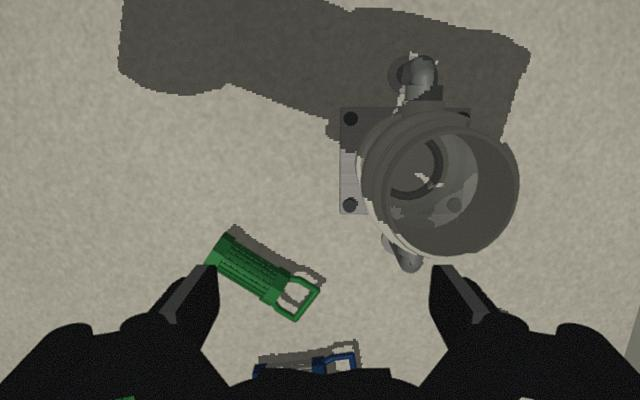

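The move calls were refused, so the arm hasn't moved: the picture still shows the housing at (440,185) and the cartridge at (305,365), half hidden. I'll retry with all the fields filled in.

Call:
{"name": "apply_moves", "arguments": {
  "motion": [
    {"tx": -4, "ty": -1, "tz": 2, "turn": 0, "jaw": 1},
    {"tx": -8, "ty": -2, "tz": 4, "turn": 0, "jaw": 1},
    {"tx": -12, "ty": -2, "tz": 4, "turn": 0, "jaw": 1},
    {"tx": -16, "ty": -2, "tz": 4, "turn": 0, "jaw": 1},
    {"tx": -20, "ty": -2, "tz": 4, "turn": 0, "jaw": 1}
  ]
}}

```text
time_s: 0.62
position: [0.5292, -0.1991, 0.2075]
tool_rot: [[-0.0, 1.0, -0.002], [1.0, 0.0, 0.001], [0.001, -0.002, -1.0]]
ft_force: [1.5, -0.7, 0.9]
grip_width: 0.0853
```

Call:
{"name": "apply_moves", "arguments": {
  "motion": [
    {"tx": -4, "ty": 0, "tz": 0, "turn": 0, "jaw": -0.3},
    {"tx": -8, "ty": 0, "tz": 0, "turn": 0, "jaw": -0.3},
    {"tx": -10, "ty": 0, "tz": 0, "turn": 0, "jaw": -0.3},
    {"tx": -11, "ty": 0, "tz": 0, "turn": 0, "jaw": -0.3},
    {"tx": -11, "ty": 0, "tz": 0, "turn": 0, "jaw": -0.3}
  ]
}}

```text
time_s: 1.03
position: [0.5289, -0.3106, 0.2068]
tool_rot: [[0.002, 1.0, -0.002], [1.0, -0.002, 0.001], [0.001, -0.002, -1.0]]
ft_force: [-0.3, -0.0, 0.4]
grip_width: 0.0304
```

```bash
python3 m3.py
```

```text
1.0333 [ 0.52888001 -0.31058126  0.20679021] 0.030399992435969678 0.017
[ 332   65   66   67 1530] [ 0.5617 -0.237   0.0305] [ 0.5354 -0.2622  0.0214] [ 0.5908 -0.2087  0.0433] top [ 0.5448 -0.2401  0.0381]
[247  93  25  50 752] [ 0.4749 -0.2507  0.0385] [ 0.4658 -0.2706  0.0252] [ 0.4842 -0.2307  0.0434] top [ 0.4749 -0.2507  0.0386]
caps+body yaw 9.033894711378922 [ 0.50990822 -0.24522443] [-0.04223236  0.04166914] 0.039624455519461005
handle n 655 t [0.05538994 0.0789083 ] w [-0.0250896   0.00185751  0.02449966]
```

View pics/w1.png

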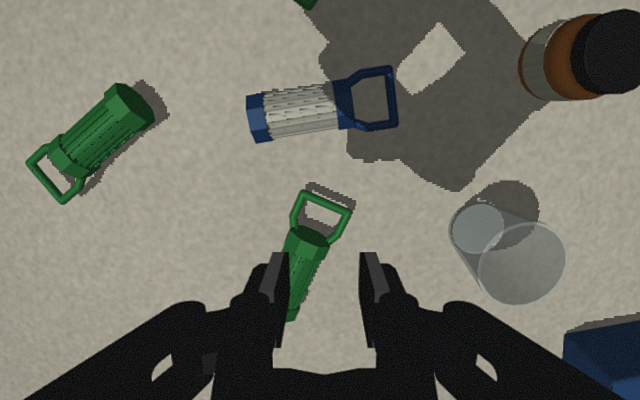

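The wrist view shows the cartridge with its foot at (257,118) and its bar at (393,98), yaw about 9°, bar centre ≈(0.5855,−0.2332). I'm going above the bar, then down.

Call:
{"name": "apply_moves", "arguments": {
  "motion": [
    {"tx": 3, "ty": 2, "tz": 2, "turn": -6, "jaw": -0.45},
    {"tx": 6, "ty": 4, "tz": 4, "turn": -9, "jaw": -0.45},
    {"tx": 7.74, "ty": 5.61, "tz": 7, "turn": -9, "jaw": -0.45},
    {"tx": 7.74, "ty": 5.61, "tz": 9, "turn": -9, "jaw": -0.45},
    {"tx": 7.74, "ty": 5.61, "tz": 9, "turn": -9, "jaw": -0.45}
  ]
}}

```text
time_s: 1.5
position: [0.5841, -0.2269, 0.1131]
tool_rot: [[-0.16, 0.987, -0.009], [0.987, 0.16, 0.006], [0.008, -0.008, -1.0]]
ft_force: [0.3, -0.1, -0.5]
grip_width: 0.0234
```

Run:
```python
from h import *
s=telemetry.observe();R=np.array(s['tool_rot']);p=s['position'];print(p,s['grip_width'])
a=np.radians(9.03);print('tool delta cm',(R.T@(np.array([.5855,-.2332,.022])-p))*100,'yaw',np.degrees(np.arctan2(R[1,1],R[0,1])))
c=cam('wrist');im,d=get_image('wrist');save('w2',im)
```

```text
[ 0.58406484 -0.22693874  0.11305102] 0.023396424643039815
tool delta cm [-0.70942711  0.1135966   9.099413  ] yaw 9.228101627223987
```

Call:
{"name": "apply_moves", "arguments": {
  "motion": [
    {"tx": -0.7, "ty": 0.1, "tz": 2, "turn": 0, "jaw": -0.45},
    {"tx": -0.7, "ty": 0.1, "tz": 3.5, "turn": 0, "jaw": -0.45},
    {"tx": -0.7, "ty": 0.1, "tz": 4, "turn": 0, "jaw": -0.45},
    {"tx": -0.7, "ty": 0.1, "tz": 4, "turn": 0, "jaw": -0.45}
  ]
}}

```text
time_s: 1.88
position: [0.5862, -0.2351, 0.0763]
tool_rot: [[-0.159, 0.987, -0.006], [0.987, 0.159, 0.004], [0.005, -0.005, -1.0]]
ft_force: [-0.6, 0.4, -0.6]
grip_width: 0.0234
```

Run:
```python
from h import *
s=telemetry.observe();R=np.array(s['tool_rot']);p=s['position'];print(p,s['grip_width'])
print('tool delta cm',(R.T@(np.array([.5855,-.2332,.022])-p))*100,'yaw',np.degrees(np.arctan2(R[1,1],R[0,1])))
c=cam('wrist');im,d=get_image('wrist');save('w2',im)
```

```text
[ 0.58621142 -0.23514471  0.07628379] 0.023408796378740073
tool delta cm [ 0.17617083 -0.01093865  5.42945849] yaw 9.127096602611832
```

View pics/w2.png

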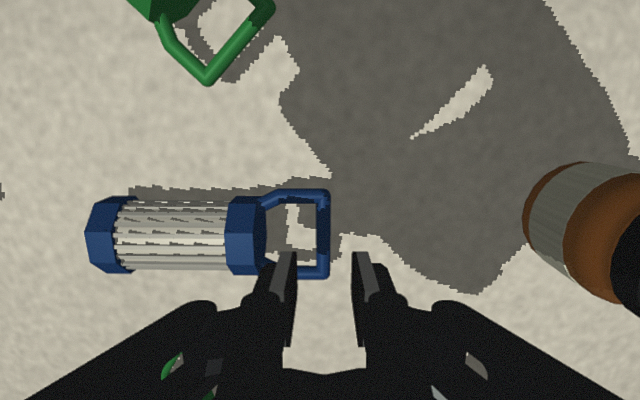

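Bar at (325,235) is midway between the fingertips (295 and 352), and the left finger is clear of the end cap. Going down, then pinching.

Call:
{"name": "apply_moves", "arguments": {
  "motion": [
    {"tx": 0.17, "ty": 0, "tz": 2, "turn": 0, "jaw": -0.45},
    {"tx": 0.17, "ty": 0, "tz": 4, "turn": 0, "jaw": -0.45},
    {"tx": 0.17, "ty": 0, "tz": 5.3, "turn": 0, "jaw": -0.45},
    {"tx": 0.17, "ty": 0, "tz": 5.3, "turn": 0, "jaw": -0.45},
    {"tx": 0.17, "ty": 0, "tz": 5.3, "turn": 0, "jaw": -0.45}
  ]
}}

```text
time_s: 2.35
position: [0.5865, -0.2338, 0.0255]
tool_rot: [[-0.159, 0.987, -0.004], [0.987, 0.159, 0.003], [0.003, -0.003, -1.0]]
ft_force: [0.1, -0.9, 0.8]
grip_width: 0.0232
```

Call:
{"name": "apply_moves", "arguments": {
  "motion": [
    {"tx": 0, "ty": 0, "tz": 0, "turn": 0, "jaw": -1},
    {"tx": 0, "ty": 0, "tz": 0, "turn": 0, "jaw": -1},
    {"tx": 0, "ty": 0, "tz": 0, "turn": 0, "jaw": -1},
    {"tx": 0, "ty": 0, "tz": 0, "turn": 0, "jaw": -1}
  ],
  "squeeze": 20
}}

```text
time_s: 2.68
position: [0.5875, -0.2343, 0.027]
tool_rot: [[-0.159, 0.987, -0.0], [0.987, 0.159, 0.001], [0.001, -0.0, -1.0]]
ft_force: [2.4, -0.1, 4.8]
grip_width: 0.0066
```

Call:
{"name": "apply_moves", "arguments": {
  "motion": [
    {"tx": 0, "ty": -0.1, "tz": -0.6, "turn": 0, "jaw": -1},
    {"tx": 0, "ty": -0.3, "tz": -1.6, "turn": 0, "jaw": -1},
    {"tx": 0, "ty": -0.7, "tz": -2.7, "turn": 0, "jaw": -1},
    {"tx": 0, "ty": -1.2, "tz": -3.7, "turn": 0, "jaw": -1},
    {"tx": 0, "ty": -1.8, "tz": -4.7, "turn": 0, "jaw": -1}
  ]
}}

```text
time_s: 3.1
position: [0.5693, -0.2372, 0.0753]
tool_rot: [[-0.159, 0.987, 0.0], [0.987, 0.159, 0.001], [0.001, 0.0, -1.0]]
ft_force: [0.4, -0.1, -1.9]
grip_width: 0.007
```

```bash
cat > m4.py <<'E'
import sys
from h import *
s=telemetry.observe();print(s['time_s'],s['position'],s['grip_width'],s['ft_force'])
c=cam('side');im,d=get_image('side');P=cloud(c,d)
hsv=cv2.cvtColor(im,cv2.COLOR_RGB2HSV);H,S=hsv[...,0],hsv[...,1]
b=(H>105)&(H<130)&(S>110)&(abs(P[...,0]-.55)<.2)&(P[...,1]>-.33)&(P[...,1]<.2)&(P[...,2]>-.01)
k,lab,st,ce=cv2.connectedComponentsWithStats(b.astype(np.uint8))
for i in range(1,k):
    if st[i,4]>20:
        q=P[lab==i];print(st[i],'mean',q.mean(0).round(3),'z',q[:,2].min().round(3),q[:,2].max().round(3))
u,v=proj(c,s['position'])[0].astype(int);save(sys.argv[1],cv2.resize(im[max(v-60,0):v+120,max(u-120,0):u+120],None,fx=2.5,fy=2.5))
E
python3 m4.py s1
```

```text
3.1 [ 0.56931877 -0.23719808  0.07532054] 0.006971366150324252 [ 0.36825012 -0.09146728 -1.94250909]
[373 260  33  30 269] mean [ 0.543 -0.248  0.061] z -0.003 0.104
[346 294  18  20 178] mean [ 0.464 -0.261  0.029] z -0.001 0.042
```

View pics/s1.png

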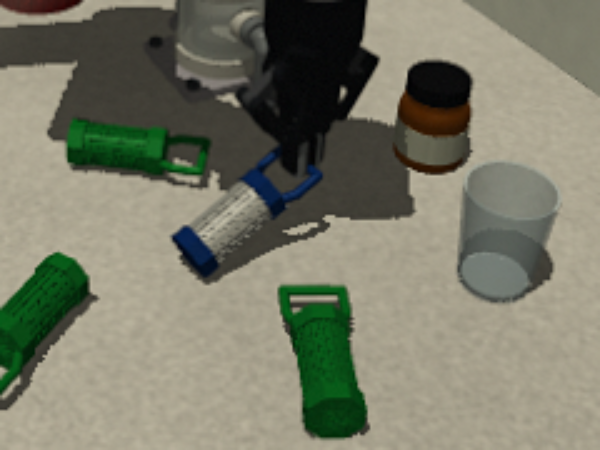

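The side crop shows the bar pinched at (300,170) and the foot edge on the bench at (205,265). Continuing the arc.

Call:
{"name": "apply_moves", "arguments": {
  "motion": [
    {"tx": 0, "ty": -1.0, "tz": -1.2, "turn": 0, "jaw": -1},
    {"tx": 0, "ty": -2.1, "tz": -2.3, "turn": 0, "jaw": -1},
    {"tx": 0, "ty": -3.3, "tz": -3.2, "turn": 0, "jaw": -1},
    {"tx": 0, "ty": -4.6, "tz": -4.0, "turn": 0, "jaw": -1},
    {"tx": 0, "ty": -5.9, "tz": -4.7, "turn": 0, "jaw": -1}
  ]
}}

```text
time_s: 3.57
position: [0.5097, -0.2471, 0.125]
tool_rot: [[-0.158, 0.987, 0.002], [0.987, 0.158, -0.001], [-0.001, 0.002, -1.0]]
ft_force: [-1.1, -0.0, -2.2]
grip_width: 0.0071
```

Call:
{"name": "apply_moves", "arguments": {
  "motion": [
    {"tx": 0, "ty": -1.3, "tz": -0.5, "turn": 0, "jaw": -1},
    {"tx": 0, "ty": -2.6, "tz": -0.8, "turn": 0, "jaw": -1},
    {"tx": 0, "ty": -4.0, "tz": -1.0, "turn": 0, "jaw": -1},
    {"tx": 0, "ty": -5.0, "tz": -1.1, "turn": 0, "jaw": -1},
    {"tx": 0, "ty": -5.5, "tz": -1.1, "turn": 0, "jaw": -1}
  ]
}}

```text
time_s: 3.98
position: [0.454, -0.2559, 0.1361]
tool_rot: [[-0.157, 0.988, 0.001], [0.988, 0.157, -0.001], [-0.001, 0.001, -1.0]]
ft_force: [1.4, -0.3, -2.9]
grip_width: 0.0072
```

```bash
python3 m4.py s2
```

```text
3.9833 [ 0.45397575 -0.25591549  0.13611618] 0.007177798118201319 [ 1.39191219 -0.26786667 -2.92629141]
[331 258  28  34 404] mean [ 0.439 -0.264  0.099] z 0.079 0.139
[320 309  22  16 144] mean [ 0.404 -0.274  0.025] z 0.013 0.034
```

View pics/s2.png

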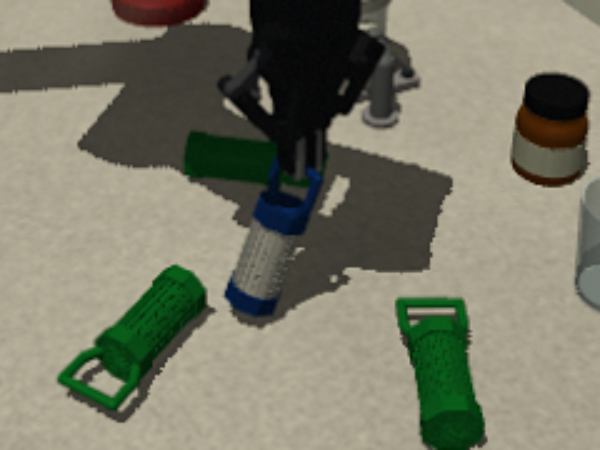

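The cartridge hangs free at full weight, tilted about 20°, foot at (255,300). I'll let it settle.

Call:
{"name": "apply_moves", "arguments": {
  "motion": [
    {"tx": 0, "ty": 0, "tz": 0, "turn": 0, "jaw": -1},
    {"tx": 0, "ty": 0, "tz": 0, "turn": 0, "jaw": -1},
    {"tx": 0, "ty": 0, "tz": 0, "turn": 0, "jaw": -1},
    {"tx": 0, "ty": 0, "tz": 0, "turn": 0, "jaw": -1},
    {"tx": 0, "ty": 0, "tz": 0, "turn": 0, "jaw": -1}
  ]
}}

```text
time_s: 4.45
position: [0.4542, -0.2558, 0.1358]
tool_rot: [[-0.158, 0.987, 0.001], [0.987, 0.158, -0.001], [-0.001, 0.001, -1.0]]
ft_force: [0.2, -0.2, -2.3]
grip_width: 0.0071
```

```bash
python3 m4.py s3
```

```text
4.45 [ 0.45416617 -0.25582133  0.13577656] 0.007106154886751078 [ 0.21786905 -0.17876256 -2.28621581]
[332 259  27  33 408] mean [ 0.439 -0.264  0.099] z 0.079 0.138
[320 310  22  15 140] mean [ 0.406 -0.274  0.024] z 0.011 0.035
```

Call:
{"name": "apply_moves", "arguments": {
  "motion": [
    {"tx": 0, "ty": 0, "tz": 0.5, "turn": 0, "jaw": -1},
    {"tx": 0, "ty": 0, "tz": 1.0, "turn": 0, "jaw": -1},
    {"tx": 0, "ty": -1.3, "tz": 0.9, "turn": 0, "jaw": -1},
    {"tx": 0, "ty": -2.6, "tz": 0.8, "turn": 0, "jaw": -1},
    {"tx": 0, "ty": -4.0, "tz": 0.7, "turn": 0, "jaw": -1}
  ]
}}

```text
time_s: 4.92
position: [0.4152, -0.2628, 0.1297]
tool_rot: [[-0.158, 0.987, 0.004], [0.987, 0.158, -0.003], [-0.004, 0.004, -1.0]]
ft_force: [0.7, -0.6, -3.6]
grip_width: 0.0067
```

```bash
python3 m4.py s3
```

```text
4.9167 [ 0.41522593 -0.26284372  0.12974887] 0.006707447359978589 [ 0.72201004 -0.56701805 -3.63037013]
[320 272  23  30 438] mean [ 0.411 -0.269  0.09 ] z 0.071 0.125
[319 318  21  13 125] mean [ 0.402 -0.276  0.01 ] z 0.002 0.017
```

View pics/s3.png

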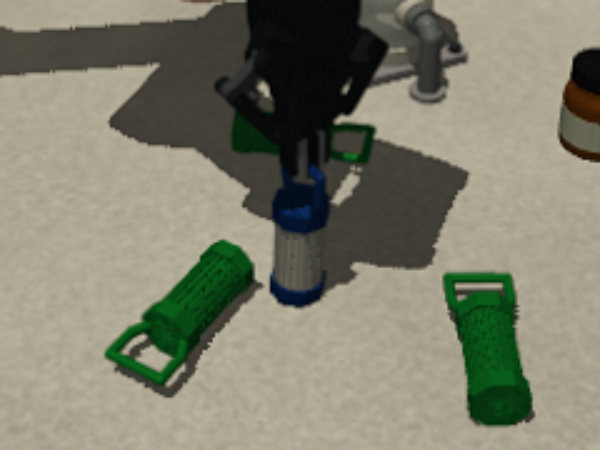

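Nearly upright now: foot at (298,290), handle at (302,185). Next: open slightly so it settles flat, lower a little, and regrip higher on the pads.

Call:
{"name": "apply_moves", "arguments": {
  "motion": [
    {"tx": 0, "ty": -0.3, "tz": 0, "turn": 0, "jaw": -0.45},
    {"tx": 0, "ty": -0.6, "tz": 0, "turn": 0, "jaw": -0.45},
    {"tx": 0, "ty": -0.7, "tz": 0.4, "turn": 0, "jaw": -0.45},
    {"tx": 0, "ty": -0.7, "tz": 0.8, "turn": 0, "jaw": -0.45},
    {"tx": 0, "ty": -0.7, "tz": 0.8, "turn": 0, "jaw": -0.45}
  ]
}}

```text
time_s: 5.38
position: [0.406, -0.2634, 0.1203]
tool_rot: [[-0.158, 0.987, 0.0], [0.987, 0.158, -0.001], [-0.001, 0.0, -1.0]]
ft_force: [-0.1, 0.0, -0.5]
grip_width: 0.0237
```

```bash
python3 m4.py s4
python3 - <<'E'
from h import *
s=telemetry.observe();p=s['position'];R=np.array(s['tool_rot'])
c=cam('wrist');im,d=get_image('wrist');P=cloud(c,d);save('w4',im)
hsv=cv2.cvtColor(im,cv2.COLOR_RGB2HSV);H,S=hsv[...,0],hsv[...,1]
b=(H>105)&(H<130)&(S>110)&(np.hypot(P[...,0]-p[0],P[...,1]-p[1])<.06)
for lo,hi in((.105,.13),(.075,.092),(-.01,.03)):
    q=P[b&(P[...,2]>lo)&(P[...,2]<hi)]
    if len(q): t=(q-p)@R; print(lo,len(q),'tool-frame mean mm',(t.mean(0)*1e3).round(1),(t.min(0)*1e3).round(1),(t.max(0)*1e3).round(1))
E
```

```text
5.3833 [ 0.40596498 -0.26344732  0.12034968] 0.023735536247172444 [-0.11562559  0.03300184 -0.53551326]
[317 269  23  34 429] mean [ 0.405 -0.27   0.09 ] z -0.002 0.146
[318 318  21  13 116] mean [ 0.401 -0.276  0.009] z 0.002 0.016
0.105 2080 tool-frame mean mm [ 5.5  1.6 -2.1] [-23.3 -23.1  -6.5] [27.3 23.2 15.7]
0.075 2780 tool-frame mean mm [ 4.5  0.5 34.8] [-19.5 -17.8  31.9] [21.4 21.2 45.6]
-0.01 307 tool-frame mean mm [ 16.9   0.5 107.3] [  5.7 -18.  103.4] [ 21.1  21.1 116.5]
```

It's standing flat and centred in the jaws to 2 mm. I'll regrip and lift.

Call:
{"name": "apply_moves", "arguments": {
  "motion": [
    {"tx": 0.1, "ty": 0.15, "tz": 0, "turn": 0, "jaw": -1},
    {"tx": 0.1, "ty": 0.15, "tz": 0, "turn": 0, "jaw": -1},
    {"tx": 0.1, "ty": 0.15, "tz": 0, "turn": 0, "jaw": -1},
    {"tx": 0.1, "ty": 0.15, "tz": 0, "turn": 0, "jaw": -1}
  ],
  "squeeze": 25
}}

```text
time_s: 5.82
position: [0.4075, -0.2623, 0.1209]
tool_rot: [[-0.158, 0.987, 0.001], [0.987, 0.158, -0.001], [-0.001, 0.001, -1.0]]
ft_force: [0.5, -0.1, -2.0]
grip_width: 0.0069
```

Call:
{"name": "apply_moves", "arguments": {
  "motion": [
    {"tx": 0, "ty": 0, "tz": -1.5, "turn": 0, "jaw": -1},
    {"tx": 0, "ty": 0, "tz": -5, "turn": 0, "jaw": -1},
    {"tx": 0, "ty": 0, "tz": -9, "turn": 0, "jaw": -1},
    {"tx": 0, "ty": 0, "tz": -13, "turn": 0, "jaw": -1},
    {"tx": 0, "ty": 0, "tz": -16, "turn": 0, "jaw": -1}
  ]
}}

```text
time_s: 6.23
position: [0.4073, -0.262, 0.284]
tool_rot: [[-0.158, 0.987, 0.002], [0.987, 0.158, -0.003], [-0.003, 0.002, -1.0]]
ft_force: [1.3, -1.8, -3.1]
grip_width: 0.0064
```

Call:
{"name": "apply_moves", "arguments": {
  "motion": [
    {"tx": 1, "ty": 1, "tz": -1, "turn": 0, "jaw": -1},
    {"tx": 3, "ty": 3, "tz": -1.5, "turn": 0, "jaw": -1},
    {"tx": 5.2, "ty": 5.5, "tz": -2, "turn": 0, "jaw": -1},
    {"tx": 7.4, "ty": 8, "tz": -2, "turn": 0, "jaw": -1},
    {"tx": 9.6, "ty": 10.5, "tz": -2, "turn": 0, "jaw": -1}
  ]
}}

```text
time_s: 6.65
position: [0.4964, -0.1492, 0.3039]
tool_rot: [[-0.158, 0.987, 0.002], [0.987, 0.158, -0.003], [-0.003, 0.002, -1.0]]
ft_force: [0.3, -0.7, -2.8]
grip_width: 0.0069
```

Call:
{"name": "apply_moves", "arguments": {
  "motion": [
    {"tx": 2.1, "ty": 2.4, "tz": 0, "turn": 0, "jaw": -1},
    {"tx": 4.2, "ty": 4.8, "tz": 0, "turn": 0, "jaw": -1},
    {"tx": 6, "ty": 7, "tz": 0, "turn": 0, "jaw": -1},
    {"tx": 7.2, "ty": 8.3, "tz": 0, "turn": 0, "jaw": -1},
    {"tx": 8, "ty": 9, "tz": 0, "turn": 0, "jaw": -1}
  ]
}}

```text
time_s: 7.07
position: [0.5735, -0.0542, 0.303]
tool_rot: [[-0.16, 0.987, 0.001], [0.987, 0.16, -0.002], [-0.002, 0.001, -1.0]]
ft_force: [0.5, -0.2, -3.7]
grip_width: 0.0067
```

```bash
cat > m5.py <<'E'
import sys
from h import *
from scipy.optimize import least_squares
s=telemetry.observe();p=s['position'];R=np.array(s['tool_rot']);print(s['time_s'],p,s['grip_width'],s['ft_force'])
C=np.array([.630,.014]);print('TCP->axis cm',(R.T@np.r_[C-p[:2],0]*100).round(2))
c=cam('wrist');im,d=get_image('wrist');P=cloud(c,d);save('w5',im)
rr=np.hypot(P[...,0]-C[0],P[...,1]-C[1])
m=(abs(P[...,2]-.157)<.004)&(rr<.05)&(rr>.035);q=P[m]
if len(q)>100:
    w=q[:,:2];f=least_squares(lambda a:np.maximum(abs(np.hypot(*(w-a).T)-.042)-.002,0),C);print('rim',f.x,len(q),np.median(q[:,2]))
m=(P[...,2]>.05)&(P[...,2]<.092)&(rr>.07)&(rr<.1)
for sg in(1,-1):
    w=P[m&((P[...,1]-C[1])*sg>0)][:,:2]
    if len(w)>20:
        mm=w.mean(0)-C;print('pipe',sg,len(w),np.degrees(np.arctan2(*mm[::-1])))
for n in('side','scene'):
    c=cam(n);im,d=get_image(n);P=cloud(c,d);hsv=cv2.cvtColor(im,cv2.COLOR_RGB2HSV);H,S=hsv[...,0],hsv[...,1]
    b=(H>105)&(H<130)&(S>90)&(np.hypot(P[...,0]-p[0],P[...,1]-p[1])<.07)&(P[...,2]>.15)
    k,lab,st,ce=cv2.connectedComponentsWithStats(b.astype(np.uint8))
    o=-c[2].T@c[3]
    for i in range(1,k):
        if st[i,4]>15:
            q=P[lab==i];print(n,st[i],q.mean(0).round(4),'z',q[:,2].min().round(3),q[:,2].max().round(3))
    u,v=proj(c,p)[0].astype(int);save(sys.argv[1]+n,cv2.resize(im[max(v-60,0):v+130,max(u-80,0):u+80],None,fx=2.5,fy=2.5))
E
python3 m5.py c1; python3 -c "
import cv2,numpy as np
a=[cv2.resize(cv2.imread(f'pics/c1{n}.png'),(400,475)) for n in('side','scene')];cv2.imwrite('pics/c1.png',np.hstack(a))"
```

```text
7.0667 [ 0.57347851 -0.05419486  0.30299425] 0.006725574617017009 [ 0.52306535 -0.17437604 -3.6914062 ]
TCP->axis cm [ 5.83  6.67 -0.01]
rim [0.63029816 0.01367794] 2016 0.15791480990274973
pipe 1 565 91.37218056648295
pipe -1 455 -91.15049797071839
side [354 134  16  19 154] [ 0.5716 -0.0697  0.2661] z 0.253 0.296
side [351 173  18  10 104] [ 0.567  -0.0662  0.1896] z 0.181 0.196
scene [292 140  14  17 110] [ 0.5774 -0.0505  0.2656] z 0.254 0.288
scene [293 174  13   5  39] [ 0.5823 -0.0416  0.1907] z 0.185 0.196
```

View pics/c1.png

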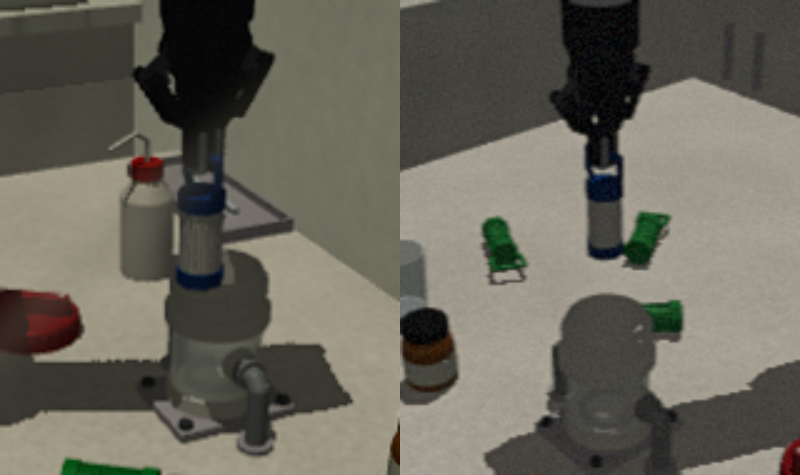

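The cartridge hangs upright: foot at (200,280) in the left crop and (605,250) in the right. Rim is confirmed at (0.630,0.014), yaw ≈0. Moving over the axis.

Call:
{"name": "apply_moves", "arguments": {
  "motion": [
    {"tx": 1.2, "ty": 1.4, "tz": 0, "turn": 0, "jaw": -1},
    {"tx": 2.8, "ty": 3.2, "tz": 0, "turn": 0, "jaw": -1},
    {"tx": 4.4, "ty": 5, "tz": 0, "turn": 0, "jaw": -1},
    {"tx": 5.4, "ty": 6.2, "tz": 0, "turn": 0, "jaw": -1},
    {"tx": 5.83, "ty": 6.67, "tz": 0, "turn": 0, "jaw": -1}
  ]
}}

```text
time_s: 7.63
position: [0.6293, 0.0122, 0.303]
tool_rot: [[-0.158, 0.987, 0.001], [0.987, 0.158, -0.003], [-0.003, 0.0, -1.0]]
ft_force: [-0.5, -0.2, -3.2]
grip_width: 0.0067
```

Call:
{"name": "apply_moves", "arguments": {
  "motion": [
    {"tx": 0, "ty": 0, "tz": 0, "turn": 0, "jaw": -1},
    {"tx": 0, "ty": 0, "tz": 0, "turn": 0, "jaw": -1}
  ]
}}

```text
time_s: 7.8
position: [0.6288, 0.011, 0.3028]
tool_rot: [[-0.157, 0.988, 0.0], [0.988, 0.157, -0.003], [-0.003, -0.0, -1.0]]
ft_force: [-0.1, 0.8, -2.8]
grip_width: 0.0066
```

```bash
cat > m6.py <<'E'
from h import *
s=telemetry.observe();p=s['position'];R=np.array(s['tool_rot']);print(s['time_s'],p,s['ft_force'])
C=np.array([.6303,.0138]);print('TCP->axis cm',(R.T@np.r_[C-p[:2],0]*100).round(2))
A={'foot':[],'top':[]}
for n in('side','scene'):
    c=cam(n);im,d=get_image(n);P=cloud(c,d);hsv=cv2.cvtColor(im,cv2.COLOR_RGB2HSV);H,S=hsv[...,0],hsv[...,1]
    b=(H>105)&(H<130)&(S>90)&(np.hypot(P[...,0]-p[0],P[...,1]-p[1])<.07)&(P[...,2]>.12)
    for nm,zz in(('foot',-.111),('top',-.047)):
        m=b&(abs(P[...,2]-(p[2]+zz))<.010);k,lab,st,ce=cv2.connectedComponentsWithStats(m.astype(np.uint8))
        if k<2: print(n,nm,'none');continue
        i=1+st[1:,4].argmax();u=st[i,0]+(st[i,2]-1)/2;v=ce[i][1];o,dd=rays(c,[[u,v]]);A[nm].append((o,dd[0]));print(n,nm,st[i])
for nm,l in A.items():
    if len(l)==2:  # intersect vertical planes
        M=np.array([[d[1],-d[0]] for o,d in l]);h=np.array([d[1]*o[0]-d[0]*o[1] for o,d in l]);x=np.linalg.solve(M,h)
        print(nm,x.round(4),'off TCP mm',((x-p[:2])*1e3).round(1),'to axis cm tool',(R.T@np.r_[C-x,0]*100).round(2))
E
python3 m6.py
```

```text
7.8 [0.62883203 0.0109833  0.30284875] [-0.12180486  0.81202726 -2.75484775]
TCP->axis cm [ 0.26  0.19 -0.  ]
side foot [360 160  17   8  88]
side top [364 131  14   8  59]
scene foot [292 191  14   6  52]
scene top [291 167  15   6  48]
foot [0.6345 0.0188] off TCP mm [5.7 7.8] to axis cm tool [-0.43 -0.49  0.  ]
top [0.6471 0.0347] off TCP mm [18.3 23.7] to axis cm tool [-1.8  -1.99  0.01]
```

The triangulation fails: the two views are nearly opposed, so it is badly conditioned. From c1's depth, the surface mean plus the radius puts the foot within 2 mm of the TCP in both views, so I'll use that. Lowering now.

Call:
{"name": "apply_moves", "arguments": {
  "motion": [
    {"tx": 0.28, "ty": 0.19, "tz": 0.5, "turn": 0, "jaw": -1},
    {"tx": 0.28, "ty": 0.19, "tz": 1.0, "turn": 0, "jaw": -1},
    {"tx": 0.28, "ty": 0.19, "tz": 1.6, "turn": 0, "jaw": -1},
    {"tx": 0.28, "ty": 0.19, "tz": 1.8, "turn": 0, "jaw": -1},
    {"tx": 0.28, "ty": 0.19, "tz": 1.8, "turn": 0, "jaw": -1}
  ]
}}

```text
time_s: 8.32
position: [0.6299, 0.0138, 0.2842]
tool_rot: [[-0.157, 0.988, -0.001], [0.988, 0.157, -0.003], [-0.003, -0.002, -1.0]]
ft_force: [-0.2, 1.0, -2.9]
grip_width: 0.0068
```

```bash
python3 m5.py c2; python3 -c "
import cv2,numpy as np
a=[cv2.resize(cv2.imread(f'pics/c2{n}.png'),(400,475)) for n in('side','scene')];cv2.imwrite('pics/c2.png',np.hstack(a))"
```

```text
8.3167 [0.6299002  0.01381846 0.28417072] 0.006824277884495534 [-0.23548331  1.02759811 -2.89383419]
TCP->axis cm [ 0.02  0.01 -0.  ]
rim [0.63045312 0.01390802] 1498 0.1580183947386855
pipe 1 649 89.9710206825668
side [362 125  15  21 135] [ 0.6282 -0.0023  0.2502] z 0.235 0.285
side [359 166  17   8  86] [6.217e-01 3.000e-04 1.715e-01] z 0.163 0.178
scene [291 159  16  21 165] [0.6336 0.021  0.2522] z 0.237 0.288
scene [292 197  15   7  55] [0.6392 0.0267 0.1723] z 0.165 0.179
```

Call:
{"name": "apply_moves", "arguments": {
  "motion": [
    {"tx": -0.1, "ty": 0.18, "tz": 1, "turn": 0, "jaw": -1},
    {"tx": -0.1, "ty": 0.18, "tz": 2.5, "turn": 0, "jaw": -1},
    {"tx": -0.1, "ty": 0.18, "tz": 4.5, "turn": 0, "jaw": -1},
    {"tx": -0.1, "ty": 0.18, "tz": 6.5, "turn": 0, "jaw": -1},
    {"tx": -0.1, "ty": 0.18, "tz": 8.5, "turn": 0, "jaw": -1}
  ]
}}

```text
time_s: 8.88
position: [0.6322, 0.0129, 0.1989]
tool_rot: [[-0.157, 0.988, 0.001], [0.988, 0.157, -0.003], [-0.004, 0.001, -1.0]]
ft_force: [0.8, 0.1, -3.4]
grip_width: 0.0067
```

Call:
{"name": "apply_moves", "arguments": {
  "motion": [
    {"tx": 0, "ty": 0, "tz": 1, "turn": 0, "jaw": -1},
    {"tx": 0, "ty": 0, "tz": 2, "turn": 0, "jaw": -1},
    {"tx": 0, "ty": 0, "tz": 3, "turn": 0, "jaw": -1},
    {"tx": 0, "ty": 0, "tz": 3.5, "turn": 0, "jaw": -1},
    {"tx": 0, "ty": 0, "tz": 3.7, "turn": 0, "jaw": -1}
  ]
}}

```text
time_s: 9.3
position: [0.6322, 0.0128, 0.1612]
tool_rot: [[-0.157, 0.988, 0.0], [0.988, 0.157, -0.003], [-0.003, -0.0, -1.0]]
ft_force: [0.2, 0.1, -2.9]
grip_width: 0.007
```

Call:
{"name": "apply_moves", "arguments": {
  "motion": [
    {"tx": 0, "ty": 0, "tz": 0.3, "turn": 0, "jaw": -1},
    {"tx": 0, "ty": 0, "tz": 0.6, "turn": 0, "jaw": -1},
    {"tx": 0, "ty": 0, "tz": 0.8, "turn": 0, "jaw": -1},
    {"tx": 0, "ty": 0, "tz": 0.9, "turn": 0, "jaw": -1},
    {"tx": 0, "ty": 0, "tz": 0.95, "turn": 0, "jaw": -1}
  ]
}}

```text
time_s: 9.72
position: [0.6322, 0.0127, 0.1518]
tool_rot: [[-0.157, 0.988, 0.001], [0.988, 0.157, -0.003], [-0.003, 0.0, -1.0]]
ft_force: [-0.0, 0.5, -2.4]
grip_width: 0.0064
```

Run:
```python
from h import *
s=telemetry.observe();p=s['position'];print(p,s['ft_force'],s['wrist_torque'])
c=cam('side');im,d=get_image('side');P=cloud(c,d);u,v=proj(c,p)[0].astype(int)
a=cv2.resize(im[v-40:v+90,u-65:u+65],(400,400),interpolation=cv2.INTER_CUBIC)
c=cam('wrist');im2,d=get_image('wrist');save('z1',np.hstack([a,im2[:, 120:520]]))
```

```text
[0.63224266 0.0127301  0.15175172] [-0.04828555  0.4907363  -2.36398884] [ 0.04035101 -0.03696075 -0.04107033]
```

View pics/z1.png

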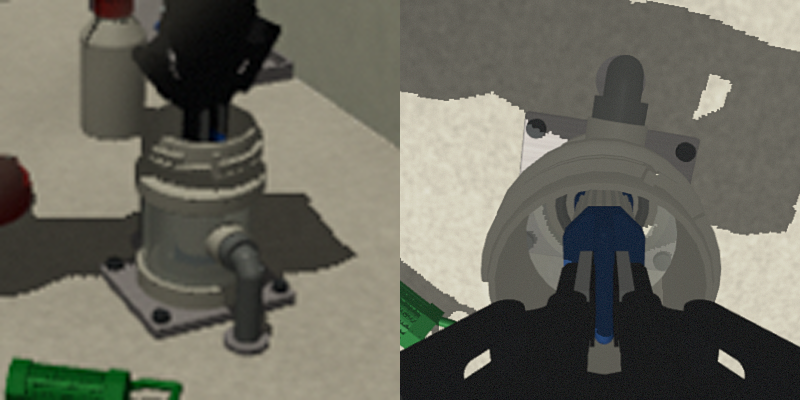

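The cartridge is inside the bowl, handle at (605,270) in the wrist half, with the weight still mostly on the gripper. I'll lower a little more.

Call:
{"name": "apply_moves", "arguments": {
  "motion": [
    {"tx": 0, "ty": 0, "tz": 0.1, "turn": 0, "jaw": -1},
    {"tx": 0, "ty": 0, "tz": 0.2, "turn": 0, "jaw": -1},
    {"tx": 0, "ty": 0, "tz": 0.2, "turn": 0, "jaw": -1}
  ]
}}

```text
time_s: 10.07
position: [0.6327, 0.0126, 0.1509]
tool_rot: [[-0.157, 0.988, 0.003], [0.988, 0.157, -0.004], [-0.004, 0.002, -1.0]]
ft_force: [-1.5, -0.3, 4.1]
grip_width: 0.0071
```

Call:
{"name": "apply_moves", "arguments": {
  "motion": [
    {"tx": 0, "ty": 0, "tz": 0.1, "turn": 0, "jaw": -1},
    {"tx": 0, "ty": 0, "tz": 0.15, "turn": 0, "jaw": -1},
    {"tx": 0, "ty": 0, "tz": 0.15, "turn": 0, "jaw": -1}
  ]
}}

```text
time_s: 10.32
position: [0.6333, 0.0125, 0.1509]
tool_rot: [[-0.157, 0.988, 0.006], [0.988, 0.157, -0.004], [-0.005, 0.005, -1.0]]
ft_force: [-1.3, -0.5, 8.4]
grip_width: 0.0069
```

Contact at TCP z 0.1509, against the predicted 0.151: the foot is on the seat. Releasing, rising, then checking from above.

Call:
{"name": "apply_moves", "arguments": {
  "motion": [
    {"tx": 0, "ty": 0, "tz": -0.1, "turn": 0, "jaw": -0.45},
    {"tx": 0, "ty": 0, "tz": -0.1, "turn": 0, "jaw": -0.45},
    {"tx": 0, "ty": 0, "tz": -0.1, "turn": 0, "jaw": -0.45},
    {"tx": 0, "ty": 0, "tz": -0.1, "turn": 0, "jaw": -0.45}
  ]
}}

```text
time_s: 10.65
position: [0.6332, 0.0125, 0.1517]
tool_rot: [[-0.157, 0.988, 0.005], [0.988, 0.157, -0.004], [-0.005, 0.005, -1.0]]
ft_force: [-0.5, -0.1, -0.4]
grip_width: 0.0236
```

Call:
{"name": "apply_moves", "arguments": {
  "motion": [
    {"tx": 0, "ty": 0, "tz": -1, "turn": 0, "jaw": -0.45},
    {"tx": 0, "ty": 0, "tz": -3, "turn": 0, "jaw": -0.45},
    {"tx": 0, "ty": 0, "tz": -6, "turn": 0, "jaw": -0.45},
    {"tx": 0, "ty": 0, "tz": -9, "turn": 0, "jaw": -0.45},
    {"tx": 0, "ty": 0, "tz": -10, "turn": 0, "jaw": -0.45}
  ]
}}

```text
time_s: 11.07
position: [0.6336, 0.0129, 0.2571]
tool_rot: [[-0.157, 0.988, 0.013], [0.988, 0.157, -0.005], [-0.007, 0.012, -1.0]]
ft_force: [0.0, -0.8, 0.8]
grip_width: 0.0233
```

Call:
{"name": "apply_moves", "arguments": {
  "motion": [
    {"tx": -2, "ty": 0, "tz": 0, "turn": 0, "jaw": -0.45},
    {"tx": -5, "ty": 0, "tz": 0, "turn": 0, "jaw": -0.45},
    {"tx": -8, "ty": 0, "tz": 0, "turn": 0, "jaw": -0.45},
    {"tx": -9, "ty": 0, "tz": 0, "turn": 0, "jaw": -0.45},
    {"tx": -9, "ty": 0, "tz": 0, "turn": 0, "jaw": -0.45}
  ]
}}

```text
time_s: 11.48
position: [0.6478, -0.0783, 0.2573]
tool_rot: [[-0.154, 0.988, 0.012], [0.988, 0.154, -0.005], [-0.007, 0.011, -1.0]]
ft_force: [0.4, 0.1, 0.4]
grip_width: 0.0234
```

Run:
```python
from h import *
from scipy.optimize import least_squares
s=telemetry.observe();p=s['position'];print(s['time_s'],p)
c=cam('wrist');im,d=get_image('wrist');P=cloud(c,d);save('w6',im)
C=np.array([.6303,.0138]);rr=np.hypot(P[...,0]-C[0],P[...,1]-C[1])
m=(abs(P[...,2]-.157)<.004)&(rr<.052)&(rr>.034);w=P[m][:,:2];f=least_squares(lambda a:np.maximum(abs(np.hypot(*(w-a).T)-.042)-.002,0),C);print('rim',f.x,len(w));C=f.x
hsv=cv2.cvtColor(im,cv2.COLOR_RGB2HSV);H,S=hsv[...,0],hsv[...,1]
b=(H>100)&(H<130)&(S>90)&(rr<.04)
for lo,hi in((.140,.16),(.108,.120)):
    q=P[b&(P[...,2]>lo)&(P[...,2]<hi)]
    if len(q):print(lo,len(q),'mean',q.mean(0).round(4),'mid',((q.min(0)+q.max(0))/2).round(4),'ext',np.ptp(q,0).round(4))
q=P[b];print('z range',np.percentile(q[:,2],[1,50,99]))
# neck edges: pipe direction and foot-plate bolts
m=(P[...,2]>.06)&(P[...,2]<.092)&(rr>.066)&(rr<.1)
for sg in(1,-1):
    w=P[m&((P[...,1]-C[1])*sg>0)][:,:2]
    if len(w)>20: mm=w.mean(0)-C;print('pipe',sg,len(w),np.degrees(np.arctan2(*mm[::-1])))
```

```text
11.4833 [ 0.64779396 -0.07828142  0.25726592]
rim [0.63077191 0.0136388 ] 2500
0.14 1059 mean [0.6321 0.012  0.1537] mid [0.6324 0.0118 0.1535] ext [0.0136 0.05   0.0057]
0.108 1922 mean [0.6324 0.0125 0.1165] mid [0.6324 0.012  0.1164] ext [0.0409 0.041  0.0048]
z range [0.114925   0.11704324 0.15576209]
pipe -1 761 -89.95000225536486
```

The cartridge stands upright on the seat. Bar and cap centres both sit at (0.632,0.012) against the axis (0.6305,0.0138), cap top 0.1165. Now over to the lid, turning on the way.

Call:
{"name": "apply_moves", "arguments": {
  "motion": [
    {"tx": 3.5, "ty": -0.5, "tz": 0, "turn": -7, "jaw": 0},
    {"tx": 7.5, "ty": -1.1, "tz": 0, "turn": -14, "jaw": 0},
    {"tx": 11.5, "ty": -1.7, "tz": 0, "turn": -21, "jaw": 0},
    {"tx": 15.5, "ty": -2.3, "tz": 0, "turn": -28, "jaw": 0},
    {"tx": 19.5, "ty": -2.9, "tz": 0, "turn": -35, "jaw": 0}
  ]
}}

```text
time_s: 11.95
position: [0.587, 0.1149, 0.256]
tool_rot: [[-0.699, 0.715, 0.012], [0.715, 0.699, -0.004], [-0.011, 0.005, -1.0]]
ft_force: [0.6, 0.3, -0.4]
grip_width: 0.0427
```

```bash
cat > to.py <<'E'
import sys
from h import *
s=telemetry.observe();p=s['position'];R=np.array(s['tool_rot']);yaw=np.degrees(np.arctan2(R[1,1],R[0,1]))
g=np.array([float(a) for a in sys.argv[1:4]])
print(s['time_s'],p.round(4),'yaw',yaw.round(2),'q',s['q'].round(1),'w',s['grip_width'],'f',s['ft_force'].round(2),'z',R[:,2])
print('tool cm',(R.T@(g-p)*100).round(2),'turn',round(yaw-float(sys.argv[4]),2))
E
python3 to.py .56 .203 .22 55.5
```

```text
11.95 [0.587  0.1149 0.256 ] yaw 44.37 q [ -0.2  26.2  65.9  -0.2  87.3 -44.5] w 0.04267094246974603 f [ 0.6   0.28 -0.39] z [ 0.0118718  -0.0043559  -0.99992004]
tool cm [8.23 4.21 3.53] turn -11.13
```

Call:
{"name": "apply_moves", "arguments": {
  "motion": [
    {"tx": 2.5, "ty": 1.3, "tz": 1, "turn": -6, "jaw": 0},
    {"tx": 5, "ty": 2.6, "tz": 2, "turn": -11, "jaw": 0},
    {"tx": 7.3, "ty": 3.8, "tz": 3, "turn": -11, "jaw": 0},
    {"tx": 8.2, "ty": 4.2, "tz": 3.5, "turn": -11, "jaw": 0},
    {"tx": 8.2, "ty": 4.2, "tz": 3.5, "turn": -11, "jaw": 0}
  ]
}}

```text
time_s: 12.37
position: [0.5583, 0.2055, 0.2195]
tool_rot: [[-0.825, 0.565, 0.01], [0.565, 0.825, -0.004], [-0.01, 0.002, -1.0]]
ft_force: [0.4, -0.9, 0.2]
grip_width: 0.0428
```

```bash
cat > m7.py <<'E'
from h import *
s=telemetry.observe();p=s['position'];R=np.array(s['tool_rot'])
c=cam('wrist');im,d=get_image('wrist');P=cloud(c,d);save('w7',im)
L=np.array([.511,.237]);rr=np.hypot(P[...,0]-L[0],P[...,1]-L[1])
hsv=cv2.cvtColor(im,cv2.COLOR_RGB2HSV);H,S,V=hsv[...,0],hsv[...,1],hsv[...,2]
red=((H<10)|(H>170))&(S>110)
m=red&(rr<.075)&(abs(P[...,2]-.027)<.004);cs=max(cv2.findContours(m.astype(np.uint8),cv2.RETR_EXTERNAL,cv2.CHAIN_APPROX_NONE)[0],key=len).reshape(-1,2)
q=P[m];cc,r=cv2.minEnclosingCircle((q[:,:2]*1e3).astype(np.float32));print('deck circle',cc,r)
b=(rr<.07)&(P[...,2]>.044)&(P[...,2]<.06);q=P[b];rc=cv2.minAreaRect((q[:,:2]*1e3).astype(np.float32));w=q[:,:2]-q[:,:2].mean(0);a=np.linalg.svd(w,full_matrices=0)[2][0]
print('bar',rc,q.mean(0),'yaw',np.degrees(np.arctan(a[1]/a[0])),b.sum())
wd=b&(S<90)&(V>100);k,lab,st,ce=cv2.connectedComponentsWithStats(wd.astype(np.uint8))
pts=[]
for i in range(1,k):
    if st[i,4]>3: x=onz(c,[ce[i]],.051)[0];pts.append(x);print('dot',ce[i].round(1),st[i,4],x.round(4))
E
python3 m7.py;python3 to.py .511 .237 .12 55.5
```

```text
deck circle (510.9902648925781, 236.66610717773438) 53.84040832519531
bar ((511.1033630371094, 236.36322021484375), (13.714457511901855, 87.12934112548828), 55.17454147338867) [0.50939399 0.23729742 0.0521462 ] yaw -35.0613404608461 1903
12.4167 [0.5594 0.2039 0.2203] yaw 55.5 q [  8.8  27.3  69.9  -0.4  82.1 -46.7] w 0.042925068847864685 f [-0.1  -0.55  1.17] z [ 0.01127147 -0.00457647 -0.999926  ]
tool cm [ 5.98 -0.04  9.96] turn -0.0
```

View pics/w7.png

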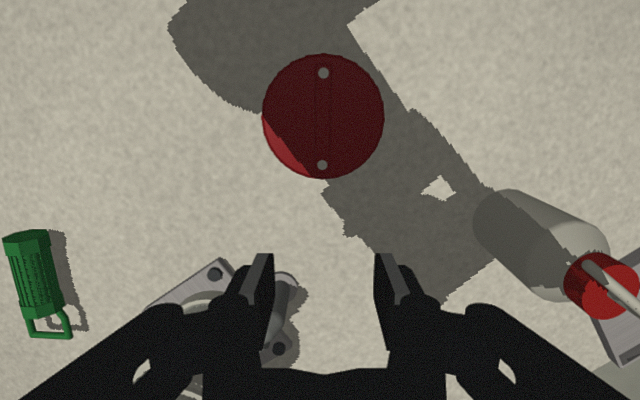

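The wrist view shows the cap with dots at (323,73) and (322,165). Centre (0.511,0.2365), bar yaw −34.9°. Moving over it and down.

Call:
{"name": "apply_moves", "arguments": {
  "motion": [
    {"tx": 2, "ty": 0, "tz": 3, "turn": 0.4, "jaw": 0},
    {"tx": 4.5, "ty": -0.1, "tz": 6, "turn": 0.4, "jaw": 0},
    {"tx": 6, "ty": -0.1, "tz": 9, "turn": 0.4, "jaw": 0},
    {"tx": 6, "ty": -0.1, "tz": 10, "turn": 0.4, "jaw": 0},
    {"tx": 6, "ty": -0.1, "tz": 10, "turn": 0.4, "jaw": 0}
  ]
}}

```text
time_s: 12.83
position: [0.5103, 0.2357, 0.1181]
tool_rot: [[-0.82, 0.573, 0.008], [0.573, 0.82, -0.006], [-0.01, -0.0, -1.0]]
ft_force: [-0.2, 0.4, -0.0]
grip_width: 0.0426
```

```bash
python3 to.py .511 .2365 .047 55.1
```

```text
12.8333 [0.5103 0.2357 0.1181] yaw 55.07 q [ 12.9  30.1  83.8  -0.5  65.8 -42. ] w 0.0426218226004446 f [-0.21  0.42 -0.02] z [ 0.0080136  -0.00563922 -0.99995199]
tool cm [0.06 0.11 7.11] turn -0.03
```

Call:
{"name": "apply_moves", "arguments": {
  "motion": [
    {"tx": 0.06, "ty": 0.1, "tz": 3, "turn": 0, "jaw": 0},
    {"tx": 0.06, "ty": 0.1, "tz": 5.5, "turn": 0, "jaw": 0},
    {"tx": 0.06, "ty": 0.1, "tz": 6.8, "turn": 0, "jaw": 0},
    {"tx": 0.06, "ty": 0.1, "tz": 7, "turn": 0, "jaw": 0},
    {"tx": 0.06, "ty": 0.1, "tz": 7, "turn": 0, "jaw": 0}
  ]
}}

```text
time_s: 13.25
position: [0.5128, 0.2357, 0.0492]
tool_rot: [[-0.819, 0.574, 0.01], [0.574, 0.819, -0.005], [-0.011, 0.001, -1.0]]
ft_force: [0.7, 0.7, 0.2]
grip_width: 0.0423
```

Call:
{"name": "apply_moves", "arguments": {
  "motion": [
    {"tx": 0, "ty": 0, "tz": 0, "turn": 0, "jaw": -1},
    {"tx": 0, "ty": 0, "tz": 0, "turn": 0, "jaw": -1},
    {"tx": 0, "ty": 0, "tz": 0, "turn": 0, "jaw": -1},
    {"tx": 0, "ty": 0, "tz": 0, "turn": 0, "jaw": -1},
    {"tx": 0, "ty": 0, "tz": 0, "turn": 0, "jaw": -1}
  ],
  "squeeze": 60
}}

```text
time_s: 13.67
position: [0.5141, 0.2357, 0.0512]
tool_rot: [[-0.819, 0.574, 0.014], [0.574, 0.819, -0.005], [-0.014, 0.004, -1.0]]
ft_force: [0.4, -1.7, 4.9]
grip_width: 0.0129
```

```bash
python3 to.py .511 .2365 .047 55.1
```

```text
13.6667 [0.5141 0.2357 0.0512] yaw 54.99 q [ 12.8  35.4  87.3  -0.5  56.6 -41.9] w 0.012874295990717141 f [ 0.42 -1.71  4.91] z [ 0.01423235 -0.00489198 -0.99988675]
tool cm [ 0.31 -0.12  0.41] turn -0.11
```

Call:
{"name": "apply_moves", "arguments": {
  "motion": [
    {"tx": 0, "ty": 0, "tz": -2, "turn": 0, "jaw": -1},
    {"tx": 0, "ty": 0, "tz": -6, "turn": 0, "jaw": -1},
    {"tx": 0, "ty": 0, "tz": -10, "turn": 0, "jaw": -1},
    {"tx": 0, "ty": 0, "tz": -14, "turn": 0, "jaw": -1},
    {"tx": 0, "ty": 0, "tz": -18, "turn": 0, "jaw": -1}
  ]
}}

```text
time_s: 14.08
position: [0.5111, 0.2364, 0.2341]
tool_rot: [[-0.819, 0.574, 0.015], [0.574, 0.819, -0.005], [-0.015, 0.005, -1.0]]
ft_force: [1.6, 0.7, -2.3]
grip_width: 0.0122
```

Call:
{"name": "apply_moves", "arguments": {
  "motion": [
    {"tx": -2, "ty": -1, "tz": -1, "turn": -4, "jaw": -1},
    {"tx": -5, "ty": -2.5, "tz": -1, "turn": -10, "jaw": -1},
    {"tx": -8, "ty": -4, "tz": -1, "turn": -16, "jaw": -1},
    {"tx": -11, "ty": -5.5, "tz": -1, "turn": -22, "jaw": -1},
    {"tx": -14, "ty": -7, "tz": -1, "turn": -28, "jaw": -1}
  ]
}}

```text
time_s: 14.5
position: [0.5857, 0.0974, 0.247]
tool_rot: [[-0.993, 0.117, 0.016], [0.117, 0.993, -0.005], [-0.017, -0.003, -1.0]]
ft_force: [0.0, 0.5, -1.3]
grip_width: 0.0125
```

```bash
cat > m8.py <<'E'
import sys
from h import *
from scipy.optimize import least_squares
s=telemetry.observe();p=s['position'];R=np.array(s['tool_rot'])
c=cam('wrist');im,d=get_image('wrist');P=cloud(c,d);save(sys.argv[1],im)
hsv=cv2.cvtColor(im,cv2.COLOR_RGB2HSV);H,S=hsv[...,0],hsv[...,1]
red=((H<10)|(H>170))&(S>90)&(np.hypot(P[...,0]-p[0],P[...,1]-p[1])<.08)
q=P[red];T=(q-p)@R;print('n',len(q),'deck tool z',np.percentile(T[:,2],[5,25,50,75,95]).round(4))
k=abs(T[:,2]-np.median(T[:,2]))<.004;t=T[k][:,:2];a=np.arctan2(*t.T[::-1]);
h=cv2.convexHull((t*1e4).astype(np.float32)).reshape(-1,2)/1e4
h=h[h[:,0]>.02]
f=least_squares(lambda x:np.hypot(*(h-x).T)-.0538,[0,0],loss='soft_l1',f_scale=.0005);print('lid centre in tool mm',(f.x*1e3).round(2),'res',np.abs(np.hypot(*(h-f.x).T)-.0538).max(),len(h))
A=np.c_[T[k][:,:2],np.ones(k.sum())];co=np.linalg.lstsq(A,T[k][:,2],rcond=None)[0];n=R@np.r_[-co[:2],1.];n/=-n[2] and np.linalg.norm(n);print('deck normal world',n.round(3))
C=np.array([.6305,.0138]);rr=np.hypot(P[...,0]-C[0],P[...,1]-C[1]);m=(abs(P[...,2]-.157)<.004)&(rr<.052)&(rr>.034)
if m.sum()>300:
    w=P[m][:,:2];g=least_squares(lambda a:np.maximum(abs(np.hypot(*(w-a).T)-.042)-.002,0),C);print('rim',g.x,m.sum())
Cl=p+R@np.r_[f.x,0];print('lid centre world',Cl.round(4))
E
python3 m8.py w8; python3 to.py .6336 .0138 .236 90
```

```text
n 31858 deck tool z [-0.0017  0.0214  0.0223  0.0229  0.0242]
lid centre in tool mm [ 3.84 -0.65] res 0.00025671367598086026 42
deck normal world [ 0.009 -0.007 -1.   ]
rim [0.63069743 0.01436159] 895
lid centre world [0.5819 0.0972 0.2469]
14.55 [0.5885 0.0922 0.2465] yaw 83.53 q [ -2.3  26.1  67.6  -0.4  85.3 -85.8] w 0.012321135037069294 f [ 1.6  -5.81 -1.65] z [ 0.01768948 -0.00739782 -0.99981616]
tool cm [-5.35 -7.27  1.18] turn -6.47
```

Call:
{"name": "apply_moves", "arguments": {
  "motion": [
    {"tx": -1.5, "ty": -2, "tz": 0.4, "turn": -2, "jaw": -1},
    {"tx": -3, "ty": -4, "tz": 0.8, "turn": -4, "jaw": -1},
    {"tx": -4.5, "ty": -6, "tz": 1, "turn": -6, "jaw": -1},
    {"tx": -5.4, "ty": -7.2, "tz": 1, "turn": -6.5, "jaw": -1},
    {"tx": -5.4, "ty": -7.2, "tz": 1, "turn": -6.5, "jaw": -1}
  ]
}}

```text
time_s: 14.97
position: [0.6351, 0.0118, 0.2379]
tool_rot: [[-1.0, 0.003, 0.018], [0.002, 1.0, -0.008], [-0.018, -0.008, -1.0]]
ft_force: [0.3, -0.2, -2.2]
grip_width: 0.0129
```

```bash
python3 m8.py w9; python3 to.py .6344 .0147 .205 90
```

```text
n 31858 deck tool z [-0.0017  0.0214  0.0223  0.0229  0.0242]
lid centre in tool mm [ 3.94 -0.64] res 0.00021343194762575568 46
deck normal world [ 0.011 -0.011 -1.   ]
lid centre world [0.6312 0.0112 0.2378]
15.0167 [0.6344 0.0134 0.238 ] yaw 89.88 q [ -9.4  30.4  61.5  -0.3  87.  -99.2] w 0.012853572847236034 f [-0.48  0.78 -2.12] z [ 0.01784165 -0.00746338 -0.99981297]
tool cm [0.06 0.16 3.3 ] turn -0.12
```

Call:
{"name": "apply_moves", "arguments": {
  "motion": [
    {"tx": 0.06, "ty": 0.13, "tz": 0.8, "turn": 0, "jaw": -1},
    {"tx": 0.06, "ty": 0.13, "tz": 1.6, "turn": 0, "jaw": -1},
    {"tx": 0.06, "ty": 0.13, "tz": 2.4, "turn": 0, "jaw": -1},
    {"tx": 0.06, "ty": 0.13, "tz": 2.8, "turn": 0, "jaw": -1},
    {"tx": 0.06, "ty": 0.13, "tz": 2.8, "turn": 0, "jaw": -1}
  ]
}}

```text
time_s: 15.43
position: [0.6336, 0.0151, 0.2085]
tool_rot: [[-1.0, 0.001, 0.015], [0.001, 1.0, -0.007], [-0.015, -0.007, -1.0]]
ft_force: [-0.2, 0.3, -1.9]
grip_width: 0.0124
```

```bash
python3 to.py .6344 .0147 .196 90
```

```text
15.4333 [0.6336 0.0151 0.2085] yaw 89.92 q [ -9.2  31.5  64.4  -0.3  83.1 -99.1] w 0.012375709379043056 f [-0.17  0.27 -1.9 ] z [ 0.01518174 -0.00706798 -0.99985977]
tool cm [-0.06 -0.03  1.26] turn -0.08
```

Call:
{"name": "apply_moves", "arguments": {
  "motion": [
    {"tx": -0.05, "ty": -0.03, "tz": 0.3, "turn": 0, "jaw": -1},
    {"tx": -0.05, "ty": -0.03, "tz": 0.6, "turn": 0, "jaw": -1},
    {"tx": -0.05, "ty": -0.03, "tz": 0.8, "turn": 0, "jaw": -1},
    {"tx": -0.05, "ty": -0.03, "tz": 0.9, "turn": 0, "jaw": -1},
    {"tx": -0.05, "ty": -0.03, "tz": 0.9, "turn": 0, "jaw": -1}
  ]
}}

```text
time_s: 15.85
position: [0.6342, 0.0148, 0.1993]
tool_rot: [[-1.0, 0.001, 0.015], [0.001, 1.0, -0.007], [-0.015, -0.007, -1.0]]
ft_force: [0.7, 0.2, -1.3]
grip_width: 0.0122
```

```bash
python3 to.py .6344 .0147 .1953 90
```

```text
15.85 [0.6342 0.0148 0.1993] yaw 89.92 q [ -9.2  32.   65.1  -0.3  82.  -99.1] w 0.012164717934702904 f [ 0.68  0.23 -1.34] z [ 0.01489208 -0.00695063 -0.99986495]
tool cm [-0.01 -0.    0.4 ] turn -0.08
```

Free entry: the skirt is past the rim by calculation, with no contact force. Lowering onto the threads.

Call:
{"name": "apply_moves", "arguments": {
  "motion": [
    {"tx": 0, "ty": 0, "tz": 0.15, "turn": 0, "jaw": -1},
    {"tx": 0, "ty": 0, "tz": 0.3, "turn": 0, "jaw": -1},
    {"tx": 0, "ty": 0, "tz": 0.35, "turn": 0, "jaw": -1},
    {"tx": 0, "ty": 0, "tz": 0.35, "turn": 0, "jaw": -1}
  ]
}}

```text
time_s: 16.18
position: [0.6345, 0.0147, 0.1968]
tool_rot: [[-1.0, 0.001, 0.016], [0.001, 1.0, -0.007], [-0.016, -0.007, -1.0]]
ft_force: [-2.1, -0.2, 3.7]
grip_width: 0.0127
```

Call:
{"name": "apply_moves", "arguments": {
  "motion": [
    {"tx": 0, "ty": 0, "tz": 0.1, "turn": 0, "jaw": -1},
    {"tx": 0, "ty": 0, "tz": 0.15, "turn": 0, "jaw": -1},
    {"tx": 0, "ty": 0, "tz": 0.15, "turn": 0, "jaw": -1}
  ]
}}

```text
time_s: 16.43
position: [0.6346, 0.0147, 0.1967]
tool_rot: [[-1.0, 0.001, 0.018], [0.001, 1.0, -0.008], [-0.018, -0.008, -1.0]]
ft_force: [-2.3, 0.6, 8.8]
grip_width: 0.0126
```

Firm contact at underside ≈147 mm. Releasing briefly so the cap rests by itself, then measuring.

Call:
{"name": "apply_moves", "arguments": {
  "motion": [
    {"tx": 0, "ty": 0, "tz": -0.1, "turn": 0, "jaw": -0.4},
    {"tx": 0, "ty": 0, "tz": -0.1, "turn": 0, "jaw": -0.4},
    {"tx": 0, "ty": 0, "tz": -0.1, "turn": 0, "jaw": -0.4},
    {"tx": 0, "ty": 0, "tz": -0.1, "turn": 0, "jaw": -0.4},
    {"tx": 0, "ty": 0, "tz": -0.1, "turn": 0, "jaw": -0.4}
  ]
}}

```text
time_s: 16.85
position: [0.6345, 0.0147, 0.1974]
tool_rot: [[-1.0, 0.001, 0.018], [0.001, 1.0, -0.008], [-0.018, -0.008, -1.0]]
ft_force: [0.0, -0.7, 0.0]
grip_width: 0.0253
```

```bash
cat > m9.py <<'E'
import sys
from h import *
from scipy.optimize import least_squares
s=telemetry.observe();p=s['position'];R=np.array(s['tool_rot']);print(s['time_s'],p.round(4),'yaw',np.degrees(np.arctan2(R[1,1],R[0,1])).round(2),s['grip_width'],s['ft_force'].round(2),s['wrist_torque'].round(2),'q6',s['q'][5].round(1))
c=cam('wrist');im,d=get_image('wrist');P=cloud(c,d);save(sys.argv[1],im)
hsv=cv2.cvtColor(im,cv2.COLOR_RGB2HSV);H,S,V=hsv[...,0],hsv[...,1],hsv[...,2]
C=np.array([.6306,.0140])
red=((H<10)|(H>170))&(S>90)&(np.hypot(P[...,0]-C[0],P[...,1]-C[1])<.065)
q=P[red];z=np.median(q[:,2][q[:,2]<np.percentile(q[:,2],98)]);k=abs(q[:,2]-z)<.004
A=np.c_[q[k][:,:2]-C,np.ones(k.sum())];co=np.linalg.lstsq(A,q[k][:,2],rcond=None)[0]
t=q[k][:,:2];h=cv2.convexHull(((t-C)*1e4).astype(np.float32)).reshape(-1,2)/1e4;tx=R[:2,0];h=h[h@tx>.02]
f=least_squares(lambda x:np.hypot(*(h-x).T)-.0538,[0,0],loss='soft_l1',f_scale=.0005)
print('underside z',(co[2]-.027).round(4),'tilt',co[:2].round(4),'centre off mm',(f.x*1e3).round(2),len(h))
wd=(S<100)&(V>70)&(np.hypot(P[...,0]-C[0],P[...,1]-C[1])<.05)&(P[...,2]>z+.018)&(P[...,2]<z+.03)
n,lab,st,ce=cv2.connectedComponentsWithStats(wd.astype(np.uint8))
for i in range(1,n):
    if st[i,4]>12:
        x=onz(c,[ce[i]],z+.024)[0,:2]-C;print('dot?',ce[i].round(0),st[i,4],(x*1e3).round(1),'bar ang',np.degrees(np.arctan2(x[1],x[0])).round(1))
E
python3 m9.py w10
```

```text
16.85 [0.6345 0.0147 0.1974] yaw 89.92 0.02534235694035492 [ 0.04 -0.69  0.04] [-0.05  0.02 -0.04] q6 -99.1
underside z 0.1471 tilt [ 0.0071 -0.0239] centre off mm [0.39 0.2 ] 35
dot? [326. 191.] 404 [-35.6   1. ] bar ang 178.4
dot? [279. 264.] 170 [ -6.7 -17. ] bar ang -111.4
dot? [368. 265.] 160 [-6.6 17.1] bar ang 111.1
dot? [312. 360.] 48 [38.2 -4.9] bar ang -7.3
dot? [326. 357.] 267 [36.6  0.8] bar ang 1.3
dot? [337. 362.] 33 [39.   5.7] bar ang 8.3
```

The cap rests on the threads. Underside ≈146 mm after the ~1 mm depth bias, centred to 0.4 mm, bar ≈0°. I'm re-centring the jaws on the bar so the turn is about the axis.

Call:
{"name": "apply_moves", "arguments": {
  "motion": [
    {"tx": 0.2, "ty": -0.05, "tz": 0.1, "turn": 0, "jaw": -0.4},
    {"tx": 0.35, "ty": -0.05, "tz": 0.1, "turn": 0, "jaw": -0.4},
    {"tx": 0.35, "ty": -0.05, "tz": 0.1, "turn": 0, "jaw": -0.4}
  ]
}}

```text
time_s: 17.15
position: [0.6307, 0.0142, 0.1962]
tool_rot: [[-1.0, 0.001, 0.017], [0.001, 1.0, -0.007], [-0.017, -0.007, -1.0]]
ft_force: [-0.2, -0.4, 0.1]
grip_width: 0.0257
```

```bash
python3 to.py .6308 .0141 .1965 90
```

```text
17.15 [0.6307 0.0142 0.1962] yaw 89.92 q [ -9.3  31.7  66.2  -0.3  81.1 -99.2] w 0.02565555065958627 f [-0.17 -0.36  0.12] z [ 0.01715347 -0.00748903 -0.99982482]
tool cm [-0.01 -0.01 -0.03] turn -0.08
```

Call:
{"name": "apply_moves", "arguments": {
  "motion": [
    {"tx": 0, "ty": 0, "tz": 0, "turn": 0, "jaw": -1},
    {"tx": 0, "ty": 0, "tz": 0, "turn": 0, "jaw": -1},
    {"tx": 0, "ty": 0, "tz": 0, "turn": 0, "jaw": -1},
    {"tx": 0, "ty": 0, "tz": 0, "turn": 0, "jaw": -1}
  ],
  "squeeze": 30
}}

```text
time_s: 17.48
position: [0.6307, 0.0142, 0.1964]
tool_rot: [[-1.0, 0.001, 0.017], [0.001, 1.0, -0.007], [-0.017, -0.007, -1.0]]
ft_force: [-1.0, -0.2, 0.9]
grip_width: 0.013
```

Call:
{"name": "apply_moves", "arguments": {
  "motion": [
    {"tx": 0, "ty": 0, "tz": -0.02, "turn": -4, "jaw": -1},
    {"tx": 0, "ty": 0, "tz": -0.04, "turn": -9, "jaw": -1},
    {"tx": 0, "ty": 0, "tz": -0.06, "turn": -14, "jaw": -1},
    {"tx": 0, "ty": 0, "tz": -0.08, "turn": -19, "jaw": -1},
    {"tx": 0, "ty": 0, "tz": -0.1, "turn": -24, "jaw": -1}
  ]
}}

```text
time_s: 17.9
position: [0.6309, 0.014, 0.1974]
tool_rot: [[-0.912, -0.409, 0.018], [-0.409, 0.912, -0.008], [-0.013, -0.015, -1.0]]
ft_force: [1.4, -1.3, 0.8]
grip_width: 0.0131
```

```bash
python3 m9.py w11
```

```text
17.9 [0.6309 0.014  0.1974] yaw 114.15 0.013095166322337239 [ 1.41 -1.3   0.82] [-0.24 -0.17 -0.01] q6 -123.5
underside z 0.1481 tilt [ 0.0082 -0.007 ] centre off mm [ 0.78 -0.74] 41
dot? [324. 203.] 403 [-32.1 -15.1] bar ang -154.8
dot? [299. 263.] 26 [ -6.3 -14.1] bar ang -114.2
dot? [350. 263.] 19 [-14.6   3.7] bar ang 165.8
dot? [296. 268.] 13 [ -3.8 -14.2] bar ang -104.9
dot? [324. 366.] 257 [33.6 14.1] bar ang 22.8
```

Call:
{"name": "apply_moves", "arguments": {
  "motion": [
    {"tx": 0, "ty": 0, "tz": 0, "turn": -5, "jaw": -1},
    {"tx": 0, "ty": 0, "tz": 0, "turn": -10, "jaw": -1},
    {"tx": 0, "ty": 0, "tz": 0, "turn": -15, "jaw": -1},
    {"tx": 0, "ty": 0, "tz": 0, "turn": -18, "jaw": -1},
    {"tx": 0, "ty": 0, "tz": 0, "turn": -18, "jaw": -1}
  ]
}}

```text
time_s: 18.37
position: [0.6313, 0.0138, 0.1979]
tool_rot: [[-0.738, -0.675, 0.019], [-0.675, 0.738, -0.008], [-0.009, -0.019, -1.0]]
ft_force: [-0.3, -0.2, 2.6]
grip_width: 0.0134
```

```bash
python3 m9.py w12
```

```text
18.3667 [0.6313 0.0138 0.1979] yaw 132.43 0.013391062551892843 [-0.26 -0.23  2.59] [ 0.05 -0.22  0.  ] q6 -141.8
underside z 0.1485 tilt [ 0.0114 -0.0078] centre off mm [ 1.33 -0.94] 35
dot? [324. 203.] 401 [-25.5 -24.7] bar ang -135.9
dot? [324. 366.] 250 [27.6 23.7] bar ang 40.6
```

Call:
{"name": "apply_moves", "arguments": {
  "motion": [
    {"tx": 0, "ty": 0, "tz": 0, "turn": -5, "jaw": -1},
    {"tx": 0, "ty": 0, "tz": 0, "turn": -10, "jaw": -1},
    {"tx": 0, "ty": 0, "tz": 0, "turn": -15, "jaw": -1},
    {"tx": 0, "ty": 0, "tz": 0, "turn": -16, "jaw": -1},
    {"tx": 0, "ty": 0, "tz": 0, "turn": -16, "jaw": -1}
  ]
}}

```text
time_s: 18.83
position: [0.6309, 0.0141, 0.1972]
tool_rot: [[-0.528, -0.849, 0.017], [-0.849, 0.528, -0.008], [-0.003, -0.019, -1.0]]
ft_force: [-0.2, -0.2, -1.3]
grip_width: 0.0135
```

Call:
{"name": "apply_moves", "arguments": {
  "motion": [
    {"tx": 0, "ty": 0, "tz": 0.15, "turn": 0, "jaw": -1},
    {"tx": 0, "ty": 0, "tz": 0.3, "turn": 0, "jaw": -1},
    {"tx": 0, "ty": 0, "tz": 0.4, "turn": 0, "jaw": -1}
  ]
}}

```text
time_s: 19.08
position: [0.6308, 0.0141, 0.1927]
tool_rot: [[-0.53, -0.848, 0.017], [-0.848, 0.529, -0.007], [-0.002, -0.018, -1.0]]
ft_force: [0.8, 0.5, -1.3]
grip_width: 0.0133
```

```bash
python3 m9.py w13
```

```text
19.0833 [0.6308 0.0141 0.1927] yaw 148.02 0.013319619930930799 [ 0.77  0.51 -1.34] [ 0.01 -0.04 -0.06] q6 -157.3
underside z 0.1434 tilt [ 0.0054 -0.014 ] centre off mm [ 0.64 -0.78] 35
dot? [324. 203.] 399 [-18.4 -30.6] bar ang -121.1
dot? [324. 366.] 253 [19.3 29.8] bar ang 57.0
```

Hanging freely in the gap: underside ≈142.4 mm, only the cap's own weight on the wrist. Lowering further.

Call:
{"name": "apply_moves", "arguments": {
  "motion": [
    {"tx": 0, "ty": 0, "tz": 0.1, "turn": 0, "jaw": -1},
    {"tx": 0, "ty": 0, "tz": 0.2, "turn": 0, "jaw": -1},
    {"tx": 0, "ty": 0, "tz": 0.3, "turn": 0, "jaw": -1},
    {"tx": 0, "ty": 0, "tz": 0.3, "turn": 0, "jaw": -1},
    {"tx": 0, "ty": 0, "tz": 0.3, "turn": 0, "jaw": -1}
  ]
}}

```text
time_s: 19.55
position: [0.6309, 0.0139, 0.1904]
tool_rot: [[-0.529, -0.848, 0.018], [-0.848, 0.529, -0.008], [-0.003, -0.019, -1.0]]
ft_force: [-2.4, -1.6, 4.2]
grip_width: 0.0127
```

```bash
python3 m9.py w14
```

```text
19.55 [0.6309 0.0139 0.1904] yaw 148.03 0.012729338277865586 [-2.36 -1.65  4.2 ] [-0.03  0.36  0.08] q6 -157.3
underside z 0.1411 tilt [ 0.0075 -0.0086] centre off mm [ 0.74 -0.85] 34
dot? [324. 203.] 403 [-18.3 -30.9] bar ang -120.7
dot? [324. 366.] 249 [19.5 29.8] bar ang 56.8
```

The cap has dropped to ≈140 mm, level. Now screwing it forward (clockwise), following the pitch.

Call:
{"name": "apply_moves", "arguments": {
  "motion": [
    {"tx": 0, "ty": 0, "tz": 0, "turn": 7, "jaw": -1},
    {"tx": 0, "ty": 0, "tz": 0.02, "turn": 14, "jaw": -1},
    {"tx": 0, "ty": 0, "tz": 0.05, "turn": 21, "jaw": -1},
    {"tx": 0, "ty": 0, "tz": 0.08, "turn": 28, "jaw": -1},
    {"tx": 0, "ty": 0, "tz": 0.11, "turn": 35, "jaw": -1}
  ]
}}

```text
time_s: 20.02
position: [0.6309, 0.0141, 0.1889]
tool_rot: [[-0.923, -0.386, 0.017], [-0.386, 0.923, -0.007], [-0.013, -0.013, -1.0]]
ft_force: [-0.4, 0.9, -1.9]
grip_width: 0.0129
```

```bash
python3 m9.py w15
```

```text
20.0167 [0.6309 0.0141 0.1889] yaw 112.68 0.012922329679764923 [-0.45  0.87 -1.88] [0.15 0.   0.02] q6 -122.0
underside z 0.1396 tilt [ 0.0051 -0.0055] centre off mm [ 0.76 -0.54] 35
dot? [324. 203.] 404 [-32.4 -14.1] bar ang -156.5
dot? [354. 264.] 37 [-14.4   5.9] bar ang 157.9
dot? [299. 268.] 31 [ -4.8 -13.1] bar ang -110.3
dot? [324. 366.] 257 [33.9 13.6] bar ang 21.8
```

Call:
{"name": "apply_moves", "arguments": {
  "motion": [
    {"tx": 0, "ty": 0, "tz": 0.03, "turn": 7, "jaw": -1},
    {"tx": 0, "ty": 0, "tz": 0.06, "turn": 14, "jaw": -1},
    {"tx": 0, "ty": 0, "tz": 0.09, "turn": 21, "jaw": -1},
    {"tx": 0, "ty": 0, "tz": 0.12, "turn": 28, "jaw": -1},
    {"tx": 0, "ty": 0, "tz": 0.14, "turn": 35, "jaw": -1}
  ]
}}

```text
time_s: 20.48
position: [0.6311, 0.0141, 0.1874]
tool_rot: [[-0.975, 0.223, 0.018], [0.223, 0.975, -0.008], [-0.019, -0.003, -1.0]]
ft_force: [-0.5, -0.4, 0.4]
grip_width: 0.0135
```

Call:
{"name": "apply_moves", "arguments": {
  "motion": [
    {"tx": 0, "ty": 0, "tz": 0.03, "turn": 7, "jaw": -1},
    {"tx": 0, "ty": 0, "tz": 0.06, "turn": 14, "jaw": -1},
    {"tx": 0, "ty": 0, "tz": 0.09, "turn": 21, "jaw": -1},
    {"tx": 0, "ty": 0, "tz": 0.12, "turn": 28, "jaw": -1},
    {"tx": 0, "ty": 0, "tz": 0.14, "turn": 35, "jaw": -1}
  ]
}}

```text
time_s: 20.9
position: [0.6313, 0.0139, 0.1861]
tool_rot: [[-0.668, 0.744, 0.018], [0.744, 0.668, -0.008], [-0.018, 0.008, -1.0]]
ft_force: [-0.5, -2.6, 1.5]
grip_width: 0.0134
```

```bash
python3 m9.py w16
```

```text
20.9 [0.6313 0.0139 0.1861] yaw 41.93 0.013383088713955346 [-0.48 -2.62  1.51] [-0.46  0.22  0.16] q6 -51.2
underside z 0.1369 tilt [0.0118 0.0006] centre off mm [ 1.28 -0.63] 33
dot? [324. 203.] 404 [-22.9  25.9] bar ang 131.5
dot? [296. 265.] 165 [-14.3   0.3] bar ang 179.0
dot? [352. 265.] 165 [ 1.7 14.6] bar ang 83.5
dot? [340. 362.] 16 [ 29.2 -21.9] bar ang -36.9
dot? [324. 366.] 254 [ 25.4 -27.7] bar ang -47.4
```

Call:
{"name": "apply_moves", "arguments": {
  "motion": [
    {"tx": 0, "ty": 0, "tz": 0.03, "turn": 6, "jaw": -1},
    {"tx": 0, "ty": 0, "tz": 0.06, "turn": 12, "jaw": -1},
    {"tx": 0, "ty": 0, "tz": 0.08, "turn": 18, "jaw": -1},
    {"tx": 0, "ty": 0, "tz": 0.1, "turn": 24, "jaw": -1},
    {"tx": 0, "ty": 0, "tz": 0.12, "turn": 30, "jaw": -1}
  ],
  "squeeze": 50
}}

```text
time_s: 21.37
position: [0.6311, 0.0134, 0.186]
tool_rot: [[-0.2, 0.98, 0.018], [0.98, 0.2, -0.01], [-0.013, 0.016, -1.0]]
ft_force: [-4.0, -2.1, 10.1]
grip_width: 0.0128
```

Call:
{"name": "apply_moves", "arguments": {
  "motion": [
    {"tx": 0, "ty": 0, "tz": 0.01, "turn": 3, "jaw": -1},
    {"tx": 0, "ty": 0, "tz": 0.02, "turn": 6, "jaw": -1},
    {"tx": 0, "ty": 0, "tz": 0.03, "turn": 9, "jaw": -1},
    {"tx": 0, "ty": 0, "tz": 0.03, "turn": 11, "jaw": -1}
  ]
}}

```text
time_s: 21.7
position: [0.6305, 0.0132, 0.1858]
tool_rot: [[-0.013, 1.0, 0.017], [1.0, 0.013, -0.01], [-0.011, 0.016, -1.0]]
ft_force: [-4.3, -1.5, 4.6]
grip_width: 0.0125
```

```bash
python3 m9.py w17
```

```text
21.7 [0.6305 0.0132 0.1858] yaw 0.75 0.012513465855092805 [-4.29 -1.51  4.58] [-0.32  1.09  0.42] q6 -10.0
underside z 0.1366 tilt [ 0.0021 -0.0081] centre off mm [ 0.24 -1.62] 37
dot? [323. 203.] 403 [-0.8 34.3] bar ang 91.3
dot? [296. 265.] 168 [-10.7   9.4] bar ang 138.6
dot? [351. 265.] 170 [10.3  9.8] bar ang 43.6
dot? [341. 363.] 15 [  7.7 -36. ] bar ang -77.9
dot? [325. 366.] 249 [  1.1 -37.7] bar ang -88.3
```

Bar ≈−89°, torque 0.42 Nm: tight. Releasing, rising and checking.

Call:
{"name": "apply_moves", "arguments": {
  "motion": [
    {"tx": 0, "ty": 0, "tz": -0.03, "turn": 0, "jaw": -0.3},
    {"tx": 0, "ty": 0, "tz": -0.03, "turn": 0, "jaw": -0.3},
    {"tx": 0, "ty": 0, "tz": -0.03, "turn": 0, "jaw": -0.3},
    {"tx": 0, "ty": 0, "tz": -0.03, "turn": 0, "jaw": -0.3},
    {"tx": 0, "ty": 0, "tz": -0.03, "turn": 0, "jaw": -0.3}
  ]
}}

```text
time_s: 22.17
position: [0.6306, 0.0133, 0.186]
tool_rot: [[-0.012, 1.0, 0.017], [1.0, 0.012, -0.01], [-0.01, 0.017, -1.0]]
ft_force: [0.1, -0.5, -0.1]
grip_width: 0.0295
```

Call:
{"name": "apply_moves", "arguments": {
  "motion": [
    {"tx": 0, "ty": 0, "tz": -2, "turn": 0, "jaw": -0.3},
    {"tx": 0, "ty": 0, "tz": -5, "turn": 0, "jaw": -0.3},
    {"tx": -4, "ty": 0, "tz": -6, "turn": 0, "jaw": -0.3},
    {"tx": -7, "ty": 0, "tz": -6, "turn": 0, "jaw": -0.3},
    {"tx": -7, "ty": 0, "tz": -6, "turn": 0, "jaw": -0.3}
  ]
}}

```text
time_s: 22.58
position: [0.6308, -0.0607, 0.2474]
tool_rot: [[-0.009, 1.0, 0.019], [1.0, 0.009, -0.012], [-0.012, 0.018, -1.0]]
ft_force: [-0.2, -0.1, 0.0]
grip_width: 0.03
```

Run:
```python
from h import *
s=telemetry.observe();p=s['position'];print(s['time_s'],p)
c=cam('wrist');im,d=get_image('wrist');P=cloud(c,d);save('w18',im)
hsv=cv2.cvtColor(im,cv2.COLOR_RGB2HSV);H,S,V=hsv[...,0],hsv[...,1],hsv[...,2];C=np.array([.6306,.014])
rr=np.hypot(P[...,0]-C[0],P[...,1]-C[1]);red=((H<10)|(H>170))&(S>90)&(rr<.07)
q=P[red&(abs(P[...,2]-.163)<.005)];co=np.linalg.lstsq(np.c_[q[:,:2]-C,np.ones(len(q))],q[:,2],rcond=None)[0]
print('underside',co[2]-.027,'tilt',co[:2],'circle',cv2.minEnclosingCircle((q[:,:2]*1e3).astype(np.float32)))
b=(rr<.06)&(P[...,2]>.179)&(P[...,2]<.195);q=P[b];print('bar',cv2.minAreaRect((q[:,:2]*1e3).astype(np.float32)),np.median(q[:,2]))
m=(abs(P[...,2]-.118)<.004)&(rr>.0535)&(rr<.058);print('head ring z',np.median(P[m][:,2]) if m.any() else None)
m=(P[...,2]<.015)&(P[...,2]>-.015)&(rr>.1)&(rr<.16);print('bench z',np.median(P[m][:,2]))
w=(S<100)&(V>60)&(rr<.05)&(P[...,2]>.18);n,lab,st,ce=cv2.connectedComponentsWithStats(w.astype(np.uint8));print([(ce[i].round(1),onz(c,[ce[i]],.186)[0].round(4)) for i in range(1,n) if st[i,4]>20])
```

```text
22.5833 [ 0.63076397 -0.06072553  0.24738815]
underside 0.13638586816681472 tilt [-0.00042965 -0.0014945 ] circle ((631.1159057617188, 12.819336891174316), 53.89662551879883)
bar ((630.6881103515625, 12.425609588623047), (14.14510440826416, 87.67198944091797), 1.0227454900741577) 0.1872966708547911
head ring z None
bench z 0.001545435604758616
[(array([321.5,  17.7]), array([0.63  , 0.0488, 0.186 ])), (array([323.6, 166.8]), array([ 0.6317, -0.0238,  0.186 ]))]
```

View pics/w18.png

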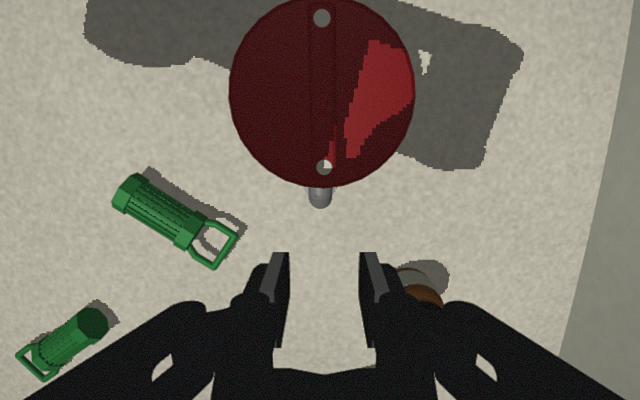

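Cap at (322,92), with its dots at (321,18) and (324,167), in line with the pipe at (320,195). After subtracting the 1.5 mm bench bias, the underside is ≈134.9 mm, tilt 0.002 rad, bar 1° from the pipe line. Handing in.

```bash
python3 -c "
from rig import *
print(telemetry.observe()['ft_force']);print(close_job())"
```

```text
[-0.08754293  0.18147798 -0.70106913]
the job is handed in; nothing more can be done
None
```

The cartridge is fitted, the cap is screwed fully home, and the job was handed in at about 22.6 s; hand-in returned no verdict.

- **Cartridge:** I tipped it up by its handle bar and set it flat on its foot on the bench. I then regripped it and lowered it onto the seat. Contact came at the predicted height, it stood upright, and it was about 2–3 mm off the housing axis.
- **Cap steps:** It rested on the threads at about 146 mm with the bar at 0°. I turned it backward to +58°, where it dropped level to about 140 mm. I then screwed it forward to −89°, tight at about 0.4 Nm.
- **Last checks after release:**
  - The underside was about 134.9 mm up. The raw depth reading was 136.4 mm, which I corrected by the 1.5 mm bias measured on the bench.
  - Tilt was about 0.002 rad, the cap was about 1.3 mm off centre, and the bar was about 1° from the pipe line.
  - The gripper was clear, with no contact force.

**What failed or disagreed:**
- My first move calls were refused because some fields were missing.
- The cartridge hung about 20–24° off upright in the pinch instead of swinging free, so I stood it up against the bench.
- One two-view triangulation of the foot was badly conditioned, so I used depth instead.
- I did not remeasure the beaker, jar and wash bottle at the end. The arm passed near none of them.

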